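# Load and start the sample drying pot

### The arm

A 6-joint arm with a two-finger parallel gripper is mounted at the origin on the work surface. World frame = base frame: x ahead of the robot, y to its left, z up, the work surface at z = 0. Lengths are in m, angles in rad, forces in N, time in s.
With the tool pointing down it reaches from about 0.3 to 0.875 m from the base axis. Payload 6.4 kg.
Tool frame: the origin (TCP) lies at the very end of the fingers, on their centre line; the grasp point (between the pads) lies 19 mm behind it; z points along the fingers, y is the direction in which the jaws open and shut (so a half turn about z gives the same grasp; the last joint's range is limited). The gripper opens to 85 mm and grips with 20 to 120 N. Pads are 22 mm wide; open, the fingers measure 114 mm over their backs; the gripper's body (76 mm by 85 mm) begins 54 mm behind the grasp point. The pads swing forward as they close: fully open they stand 13 mm farther back than shut.
Start: joints at [1.088, 0.181, 1.607, -0, 1.354, -0.206], TCP at [0.157, 0.553, 0.231] pointing down, gripper open.
Joint ranges: [-2.99, 2.99], [-0.89, 2.07], [0.3, 2.58], [-1.14, 4.28], [0, 2.63], [-3.12, 3.12]. Speed limits (rad/s): [2.57, 2.57, 3.01, 3.14, 3.14, 3.14].

### API

Orientations are given as a unit quaternion [w, x, y, z].
In Python, from bench import telemetry, imaging, ctrl gives the robot as it stands.
- The arm moves only by the shell command python3 -m pendant 'ROWS' [OPENING]. ROWS is JSON, a list that holds one entry, the list of rows, each a list of 6 numbers: the shift along the tool's x, y, z in units of 200 mm (1.0 is 200 mm), then the turn, a rotation vector about the tool's x, y, z in units of pi rad (1.0 is pi rad). In form: [[[tx, ty, tz, rx, ry, rz], ...]]. A call has 1 to 12 rows; each row shifts and turns the pose as measured when the row begins, along the tool's axes as they then stand; what a row does not reach is not made up. A row lasts 1/8 s, in which the tool goes at most 62.5 mm and 10.7 degrees, less where a joint would pass 70% of its speed; a pose out of reach is approached as far as the arm can. A call with a number of a shift or a turn outside -1 to 1 is refused whole. A call with a gripper value outside its range is refused whole. OPENING is the closure, from 0 (fully open) to 1 (shut), set as the call begins (- or left out, the last holds). The fingers move at their own pace and stop on an object; the grip force is fixed at half the most. Time passes only in rows, so rows that do not move let the fingers close. It gives the time, the measured TCP pose, the force and the opening at its end, in the units of the state.
- telemetry.get_obs(): the state, without advancing time (a new reading comes with each control period).
- imaging.camera(name): name is "side" or "top" or "wrist"; returns a dict with "pixels" (400x640x3 uint8, blue, green, red), "vfov" (degrees; the focal length in pixels is half the picture's height over the tangent of half this angle, whatever the lens; pixels are square), "cx", "cy" (the principal point, pixels), "R" (3x3) and "t" (3): a world point X has camera coordinates R X + t. Camera axes: x right, y down, z forward; pixel columns grow to the right and rows downward; lengths in m; the calibration is good to about 2 mm. A picture is of the moment at which its call begins. There is no depth.
- ctrl.hand_in(): hands the job in, once; it reports no verdict.
The state is a dict: "time_s": time; "q": joint angles; "dq": joint speeds; "joint_efforts": joint torques, N m; "eef_pos": TCP position; "eef_rot": TCP orientation; "wrist_force": force on the tool from outside, world axes, zero at the start; "torque": the same for the moment, N m; "opening": opening from 0.0 (shut) to 1.0 (fully open).
Only numpy, scipy, OpenCV 4.12 (cv2) and the standard library are available. Lean on these libraries where they do the work, as an engineer would, in place of code of your own. Each camera call takes 0.05 s, during which the arm holds its last target.

### The job

Put all the sample tins that are there (two to four) into the steel drying pot, then lay its cover on the rim so that it sits fully home and level, and only then turn the dial to the mark with two dots. Put the scoop and the brush away, lying flat in the open drawer, and push the drawer fully shut (this any time); let go of everything, and do not push aside or knock over the amber jar and the stack of dishes that stand among these things.

Things in the scene. Friction and masses are not known exactly. Their poses are not given: they have to be found in the camera images.
- dryer: Fixed drying pot: white base 170 (x) x 280 (y) x 30 mm high with a round open steel pot, outer diameter 148, wall 4 (clear inside about 137), rim 110 and inner floor 35 mm above the bench. Origin on the bench under the pot's axis; the base runs 87 mm to +y and 193 mm to -y of it. The dial stands on the base 140 mm to -y of the pot's axis. Its place and yaw vary.
- pot_rim (a point): Centre of the pot's mouth, at rim height (110 mm above the bench), axes as dryer. The inner floor is 75 mm below it.
- cover: Loose round steel cover, about 300 g: disc 156 mm diameter, 6 thick; below it a tapered plug 10 deep (diameter 122 at the bottom, 130 at the disc) that enters the pot with 3 mm play all round; on top a black round knob 24 diameter, 30 high. Origin: centre of the plug's underside; disc 10 to 16, knob 16 to 46 mm above it; z up. Seated: disc on the rim, origin 10 mm below pot_rim.
- dial (a joint): Angle of the dial, rad, growing clockwise seen from above, 0 to 2.1, with four clicks: 0 (a bar: off; pointer to the base's -x), 0.7 (one dot), 1.4 (two dots), 2.1 (three dots). Starts from 0 to 0.9. Turns with about 0.05 N m, is pulled softly to the nearest click and stays there.
- dial_grip (a point): On the dial's axis at the height to grip, 67 mm above the bench. The grip is an upright bar 42 mm long, 14 thick, 32 high (from 25 mm below to 7 mm above this point), over a skirt 44 mm in diameter whose top is 23 mm below this point. The point's x runs along the bar and turns with it; the white pointer line is on the bar's -x half.
- tin1: Squat cylindrical aluminium sample tin with a fixed lid: body 46 mm diameter, 34 mm high, and on top of it a round knob 18 mm diameter, 22 mm high (56 mm in all); 90 g nominal. Two to four tins are present. Origin: centre of the underside; z up through the knob.
- tin2: Squat cylindrical aluminium sample tin with a fixed lid: body 46 mm diameter, 34 mm high, and on top of it a round knob 18 mm diameter, 22 mm high (56 mm in all); 90 g nominal. Two to four tins are present. Origin: centre of the underside; z up through the knob.
- tin3: Squat cylindrical aluminium sample tin with a fixed lid: body 46 mm diameter, 34 mm high, and on top of it a round knob 18 mm diameter, 22 mm high (56 mm in all); 90 g nominal. Two to four tins are present. Origin: centre of the underside; z up through the knob.
- tin4: Squat cylindrical aluminium sample tin with a fixed lid: body 46 mm diameter, 34 mm high, and on top of it a round knob 18 mm diameter, 22 mm high (56 mm in all); 90 g nominal. Two to four tins are present. Origin: centre of the underside; z up through the knob.
- scoop: Lab scoop lying flat, 151 mm long: a straight grey handle 16 mm wide and high from x = -75 to +25 mm, then a steel pan 38 mm wide, 16 mm high to x = +76 mm; 70 g. Origin: underside of the handle near the middle of its length (its balance point is within 20 mm); x towards the pan, z up.
- brush: Flat bench brush lying flat, 150 mm long: a straight wooden handle 18 mm wide and high from x = -75 to +25 mm, then a steel ferrule 34 mm wide, 20 mm high and grey bristles to x = +75 mm; 60 g. Origin: underside of the handle near the middle of its length (its balance point is within 20 mm); x towards the bristles, z up.
- drawer_floor (a point): Middle of the open part of a pulled-out drawer's inner floor, 22 mm above the bench, in a fixed low white cabinet 240 wide, 100 mm high behind it. The drawer is out along this point's -x, towards the robot, and can slide. Inside it runs from x = -62 to +152 and y = -99 to +99 mm; open from above from x = -62 to +66 mm. Side walls 56, front panel 66 mm above the floor.
- cabinet_drawer0 (a joint): Slide of the drawer, m: -0.155 is fully shut, about 0 (-0.015 to +0.015) as it starts, pulled out towards the robot, 0.025 the stop. It slides with 1 to 2 N and stays where it is left.
- cabinet_drawer0_handle (a point): Middle of the drawer's steel bar handle (120 mm long, along y), 35 mm in front of the drawer's front panel, 62 mm above the bench; the front panel reaches up to 88 mm. x points into the cabinet (the way to push), and it moves with the drawer.
- jar: Bystander, not to be disturbed: amber glass jar, 48 mm diameter, 80 mm high. Origin: centre of the underside.
- dishes: Bystander, not to be disturbed: stack of clear culture dishes, 72 mm diameter, 45 mm high. Origin: centre of the underside.
Things that resemble listed ones, but are neither listed nor needed, are in the scene too. What is shaped like the tin3 but purple or yellow is not meant. Leave any pink look-alike of the scoop alone.

How it is judged:
On the way, in this order (a step that is already met when the one before it is completed fails the run):
1. every tin present is down in the pot (horizontal distance between each of tin1, tin2, tin3, tin4 and pot_rim below 0.062 m and z of each of tin1, tin2, tin3, tin4 in the frame of pot_rim below -0.045 m), for 0.2 s.
2. the cover is seated level on the pot's rim, let go, with the tins inside (all of step 1 and horizontal distance between cover and pot_rim below 0.006 m and z of cover in the frame of pot_rim between -0.013 and -0.007 m and angle between cover's own z axis and vertical below 0.04 rad and contact force between the fingers and cover below 0.2 N), for 0.3 s.
3. the dial is turned to two dots with the cover on (horizontal distance between cover and pot_rim below 0.006 m and z of cover in the frame of pot_rim between -0.013 and -0.007 m and angle between cover's own z axis and vertical below 0.04 rad and value of joint dial between 1.2 and 1.6 rad), for 0.2 s.
At the end, for the whole second after the job is handed in: Tins in pot (62 mm of axis, underside 45 mm below rim); cover within 6 mm of centre, origin 7 to 13 mm below rim, tilt under 0.04 rad; dial 1.2 to 1.6 rad; scoop and brush in drawer, under 40 mm above its floor, tilt under 0.32 rad; drawer within 10 mm of shut; all at rest (all of step 1 and all of step 3 and x of scoop in the frame of drawer_floor between -0.062 and 0.15 m and y of scoop in the frame of drawer_floor between -0.1 and 0.1 m and z of each of scoop, brush in the frame of drawer_floor below 0.04 m and angle between scoop's own x axis and vertical between 1.25 and 1.89 rad and x of brush in the frame of drawer_floor between -0.062 and 0.15 m and y of brush in the frame of drawer_floor between -0.1 and 0.1 m and angle between brush's own x axis and vertical between 1.25 and 1.89 rad and linear speed of each of tin1, tin2, tin3, tin4, scoop, brush, cover below 0.03 m/s and value of joint cabinet_drawer0 below -0.145 m); the robot touches nothing.
It fails at once if the jar or the stack of dishes is pushed over 60 mm aside or tipped over (distance of any of jar, dishes from where it was at the start of the episode above 0.06 m or angle between any of jar, dishes's own z axis and vertical above 0.6 rad).
Of tin1, tin2, tin3, tin4 only 2 to 4 are there at a start; the rules pass over those that are not, and their reading is None.
At some moment in a run one of tin1, tin2, tin3, tin4, scoop, brush, cover may be knocked a few centimetres aside while the robot is not near it.
Once in a run the grip may slacken for a moment while it holds something.
It also fails if it takes over 210 s, if anything falls off the work surface, if the arm or the gripper's body presses on something with over 40 N, if the wrist force passes 120 N, or if a joint passes its speed limit or range.

## Working session

There is one attempt and no reset: what is moved stays moved. The work goes in short steps, Python scripts to look and compute and a shell command to move; the robot and the scene stay as the last step left them, time stands still between calls to the robot, and variables do not carry over. Pictures are saved under pics/ and viewed, and the job is handed in when it is done.

```bash
ls; mkdir -p pics
python3 - <<'E'
from bench import telemetry, imaging, ctrl
import cv2, numpy as np
o=telemetry.get_obs(); print(o)
for n in ["side","top","wrist"]:
    c=imaging.camera(n); cv2.imwrite(f"pics/{n}0.png",c["pixels"]); print(n,{k:c[k] for k in c if k!="pixels"})
E
```

```text
pics
{'time_s': 0.0, 'q': array([ 1.08771393e+00,  1.81560414e-01,  1.60799568e+00, -1.65287694e-05,
        1.35381245e+00, -2.06270590e-01]), 'dq': array([-0.00135368,  0.00010875,  0.00098161,  0.00010787,  0.00053702,
        0.0005719 ]), 'joint_efforts': array([-1.33569578e-03, -4.44884634e+01, -3.51330221e+01, -3.37648898e-04,
        9.01430467e-03,  3.50908316e-06]), 'eef_pos': array([0.15685143, 0.55261841, 0.23037923]), 'eef_rot': array([-2.92434933e-04,  1.37962616e-01,  9.90437039e-01, -8.38445857e-04]), 'wrist_force': array([-0.94388715, -0.32315628, -0.04349812]), 'torque': array([ 0.07123341, -0.03939836,  0.04147216]), 'opening': 1.0017992943853322}
side {'vfov': 47.39611742597763, 'cx': 321.3742598301133, 'cy': 198.2154258866071, 'R': array([[ 0.93907006, -0.3436853 , -0.00527604],
       [-0.21423242, -0.57321749, -0.79090213],
       [ 0.26879712,  0.74384281, -0.61191992]]), 't': array([-0.48251924,  0.16905724,  1.26026224])}
top {'vfov': 55.391884777707446, 'cx': 308.5358894050234, 'cy': 198.15794411363473, 'R': array([[ 0.00990339, -0.99961   ,  0.02611073],
       [-0.99043167, -0.01340022, -0.13735186],
       [ 0.13764818, -0.02450064, -0.99017811]]), 't': array([-0.03161478,  0.52442512,  1.07102124])}
wrist {'vfov': 65.75111051984493, 'cx': 312.72242621121836, 'cy': 192.11238928632724, 'R': array([[ 0.2736743 ,  0.961821  , -0.00165396],
       [ 0.926674  , -0.26321225,  0.2683181 ],
       [ 0.25763864, -0.07496445, -0.96332895]]), 't': array([-0.57337649, -0.03370021,  0.3792261 ])}
```

View pics/top0.png

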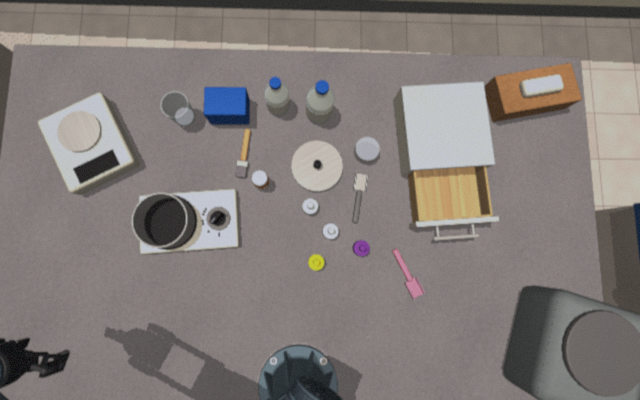

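View pics/side0.png

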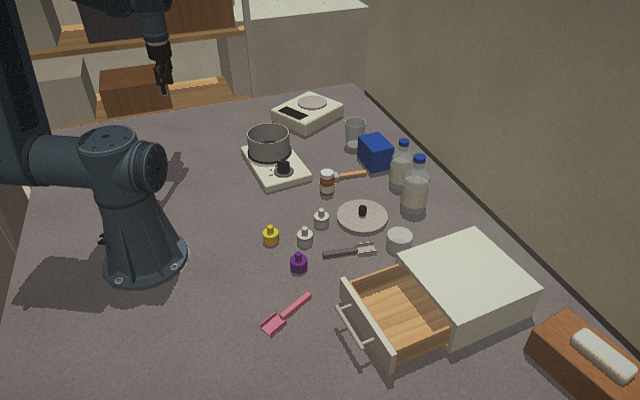

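View pics/wrist0.png

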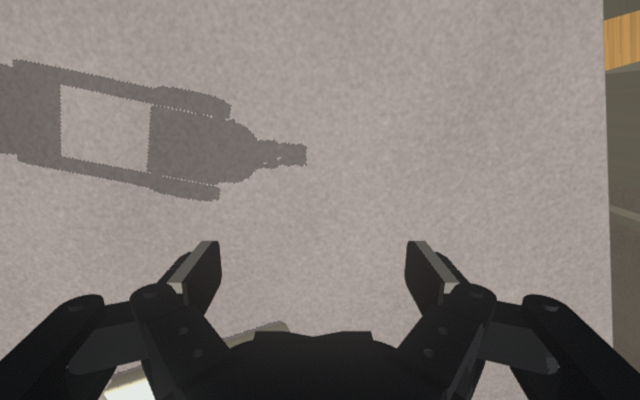

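Top view: tin candidates are silver (310,206) and (331,231), yellow (316,262) and purple (361,248). Tools are the grey scoop (358,198), the pink scoop (407,274) and the brush (244,153). The jar is at (260,178), the dishes at (367,149), the cover at (317,165), the pot at (164,220) and the drawer at (453,195). By the description I choose the two silver tins, the grey scoop and the wooden brush. I'll check these in a close crop.

```bash
cat > h.py <<'E'
from bench import telemetry, imaging
import cv2, numpy as np
from scipy.spatial.transform import Rotation as Rn
def cam(n):
    c=imaging.camera(n); c["f"]=200/np.tan(np.radians(c["vfov"]/2)); c["R"]=np.array(c["R"]);c["t"]=np.array(c["t"]); return c
def ray(c,u,v):
    d=c["R"].T@np.array([(u-c["cx"])/c["f"],(v-c["cy"])/c["f"],1.]); o=-c["R"].T@c["t"]; return o,d
def plane(c,u,v,z):
    o,d=ray(c,u,v); return o+d*(z-o[2])/d[2]
def proj(c,X):
    p=c["R"]@np.array(X)+c["t"]; return np.array([c["cx"]+c["f"]*p[0]/p[2],c["cy"]+c["f"]*p[1]/p[2]])
def save(c,name,crop=None,s=1):
    im=c["pixels"]
    if crop: x0,y0,x1,y1=crop; im=im[y0:y1,x0:x1]
    cv2.imwrite("pics/"+name,cv2.resize(im,None,fx=s,fy=s,interpolation=cv2.INTER_CUBIC))
def tcp():
    o=telemetry.get_obs(); q=o["eef_rot"]; return np.array(o["eef_pos"]),Rn.from_quat([q[1],q[2],q[3],q[0]]),o
def go(target,yaw=None,tilt=None):
    """shift in tool axes (units 200mm) and turn (units pi) to world target with tool down, jaw y axis at world angle yaw"""
    p,R,o=tcp()
    d=R.inv().apply(np.array(target)-p)/0.2
    z=np.array([0,0,-1.])
    y0=R.apply([0,1,0]); 
    if yaw is None: ya=np.arctan2(y0[1],y0[0])
    else:
        cur=np.arctan2(y0[1],y0[0]); ya=yaw+np.pi*np.round((cur-yaw)/np.pi)
    y=np.array([np.cos(ya),np.sin(ya),0]); x=np.cross(y,z)
    T=Rn.from_matrix(np.stack([x,y,z],1)); rv=(R.inv()*T).as_rotvec()/np.pi
    print("tcp",p.round(4),"yaw",np.degrees(np.arctan2(y0[1],y0[0])).round(1),"op",round(o["opening"],3),"F",np.round(o["wrist_force"],1),"t",round(o["time_s"],2))
    print("shift",d.round(4),"turn",rv.round(4),"q6",round(o["q"][5],2))
E
python3 - <<'E'
from h import *
c=cam("top"); save(c,"crop1.png",(225,110,435,310),3.5//1)
c=cam("top"); save(c,"crop2.png",(120,170,260,270),5)
s=cam("side"); save(s,"crop3.png",(230,110,430,290),4)
# check cross
for n,(u,v),z in [("tinA",(310,206),.034),("tinB",(331,231),.034)]: print(n,plane(c,u,v,z),proj(s,plane(c,u,v,z)))
E
```

```text
tinA [ 0.50217336 -0.03002021  0.034     ] [321.10292752 215.66938316]
tinB [ 0.43037981 -0.09128699  0.034     ] [304.67786327 234.42478084]
```

View pics/crop1.png

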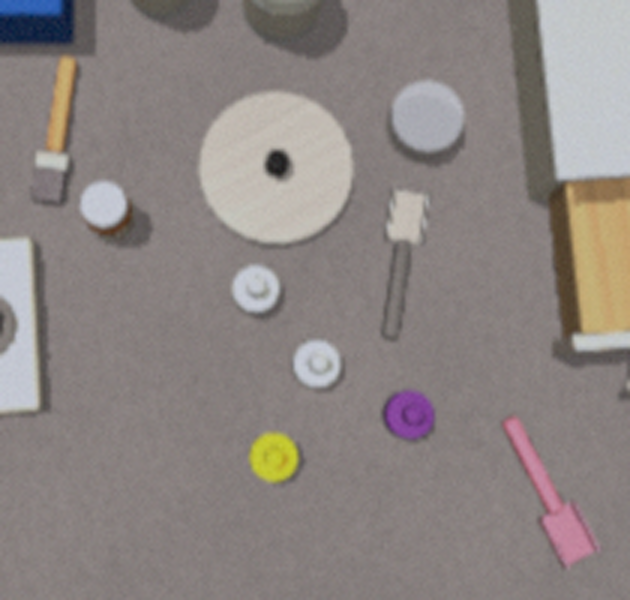

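View pics/crop2.png

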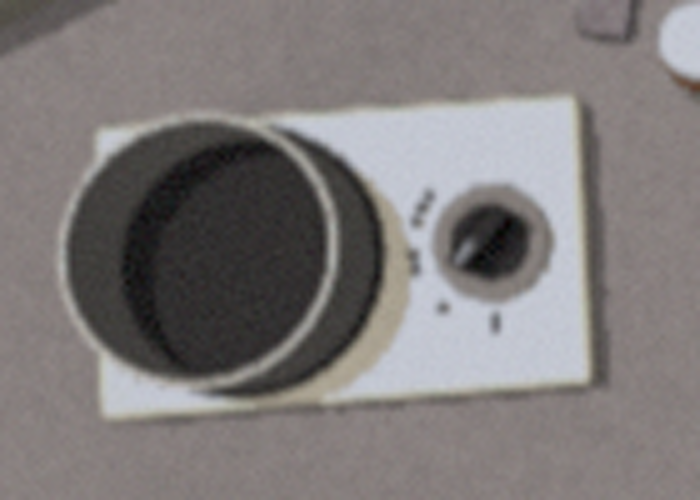

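View pics/crop3.png

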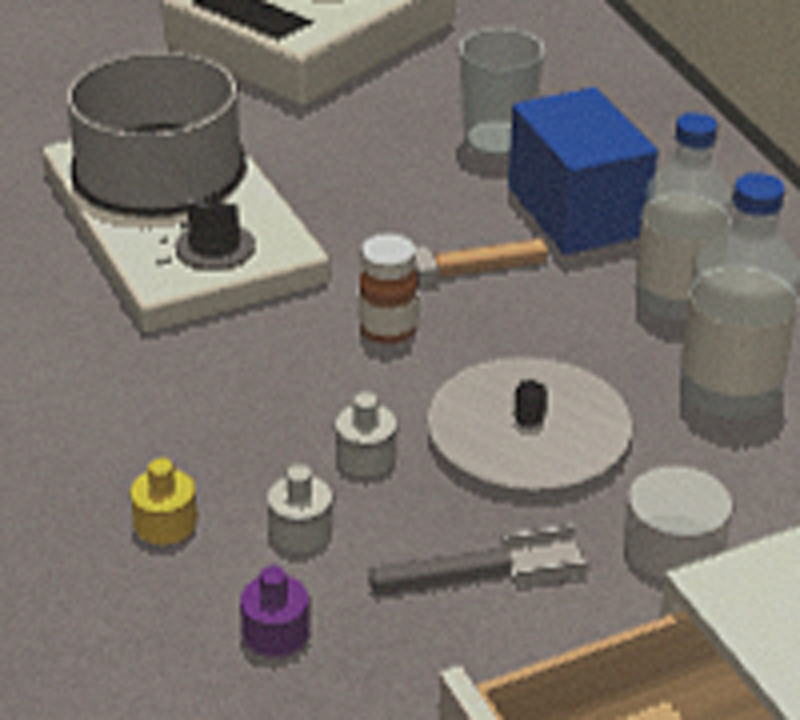

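The crop confirms it: two silver tins (310,206) and (331,231), the grey scoop and the wooden brush. Yellow, purple and pink are decoys. Next I'll measure everything.

```bash
cat > meas.py <<'E'
from h import *
def blobs(c,mask,amin=20):
    n,l,st,ce=cv2.connectedComponentsWithStats(mask.astype(np.uint8))
    return [(ce[i],st[i],l==i) for i in range(1,n) if st[i][4]>=amin]
def fite(m):
    cs,_=cv2.findContours(m.astype(np.uint8),cv2.RETR_EXTERNAL,cv2.CHAIN_APPROX_NONE)
    return cv2.fitEllipse(max(cs,key=len))
E
python3 - <<'E'
from meas import *
c=cam("top"); im=c["pixels"]; hsv=cv2.cvtColor(im,cv2.COLOR_BGR2HSV)
print("bg",np.median(im[300:330,200:300].reshape(-1,3),0))
for n,(u,v) in dict(tinA=(306,209),tinB=(327,234),cover=(305,180),rim=(187,235),dish=(367,149),scooph=(357,210),pan=(361,182),brh=(247,140),bris=(241,172),white=(180,247),front=(450,222)).items(): print(n,im[v,u],hsv[v,u])
V=hsv[...,2]
br=(V>170)
for ce,st,m in blobs(c,br,15): print("bright",ce.round(1),st)
E
```

```text
bg [125. 127. 134.]
tinA [210 200 196] [111  17 210]
tinB [209 199 194] [110  18 209]
cover [185 196 195] [ 33  14 196]
rim [59 60 65] [ 5 24 65]
dish [180 171 169] [115  16 180]
scooph [113 113 122] [  0  19 122]
pan [180 188 194] [ 17  18 194]
brh [103 157 191] [ 18 117 191]
bris [126 122 132] [168  19 132]
white [118 130 137] [ 19  35 137]
front [200 201 193] [ 86  10 201]
bright [137.8  42.6] [   0   32  361   20 2416]
bright [375.4  51.2] [362  50  28   3  50]
bright [613.1 131. ] [ 581   61   59  149 7412]
bright [540.7  81. ] [508  68  60  27 853]
bright [274.7  81.8] [270  78  10   9  68]
bright [321.9  86.1] [317  81  11  11  90]
bright [515.3  85.8] [512  81   7  10  38]
bright [447.2 125.3] [ 402   82   93   88 6894]
bright [224.5 100.3] [ 205   88   40   26 1020]
bright [ 82.2 136.8] [  38   93   94   98 4450]
bright [563.2  98.5] [560  96   9   6  26]
bright [243.9 148.8] [237 129  13  37 197]
bright [367.2 147.9] [357 137  22  23 381]
bright [316.5 165.3] [ 291  141   52   50 1878]
bright [449.5 200.2] [ 414  168   85   58 3142]
bright [258.9 177.4] [252 171  15  14 172]
bright [360.1 181.8] [354 174  12  17 148]
bright [213.3 218.2] [ 175  189   63   61 1932]
bright [142.4 197.5] [139 195  11   8  37]
bright [309.6 205.6] [303 199  15  15 162]
bright [329.9 230.7] [323 224  15  15 174]
bright [455.4 234.9] [435 225  43  14  92]
bright [148.5 248.2] [140 240  26  14 159]
bright [408.6 277. ] [394 249  29  49 330]
bright [315.7 261.9] [309 254  15  16 189]
bright [273.  360.6] [270 357   7   8  31]
```

Run:
```python
from meas import *
c=cam("top"); s=cam("side"); im=c["pixels"]; hsv=cv2.cvtColor(im,cv2.COLOR_BGR2HSV)
V=hsv[...,2]
def P(u,v,z): return plane(c,u,v,z)
cor=np.array([[97,130],[578,97],[590,380],[103,415]])/5+[120,170]
Q=[P(u,v,.03) for u,v in cor]
for q in Q: print("base",q.round(4), proj(s,q).round(1))
print([np.linalg.norm(Q[i]-Q[(i+1)%4]).round(4) for i in range(4)])
yd=((Q[0]-Q[1])+(Q[3]-Q[2]));yd/=np.linalg.norm(yd); xd=np.array([yd[1],-yd[0],0])
yaw=np.degrees(np.arctan2(-yd[0],yd[1])); ctr=sum(Q)/4
print("yaw",yaw,"ctr",ctr,"pot",ctr+yd*.053,"dial",ctr+yd*(.053-.14))
# rim ellipse: manual approx from crop2
pts=np.array([[58,258],[200,112],[338,240],[210,385],[100,335],[95,165],[300,345],[300,145]])/5+[120,170]
R=np.array([P(u,v,.11)[:2] for u,v in pts]); A=np.c_[2*R,np.ones(len(R))]; sol=np.linalg.lstsq(A,(R**2).sum(1),rcond=None)[0]
print("rim circle",sol[:2],np.sqrt(sol[2]+sol[0]**2+sol[1]**2), proj(s,[*sol[:2],.11]))
for n,mask,box,z in [("tinA",V>170,(300,195,320,216),.034),("tinB",V>170,(320,220,341,242),.034),("cover",V>165,(286,136,348,195),.016),("knob",V<90,(305,155,330,175),.046),("dish",V>150,(350,130,385,170),.045),("jar",V>170,(248,165,272,190),.08)]:
    x0,y0,x1,y1=box; m=np.zeros_like(V); m[y0:y1,x0:x1]=mask[y0:y1,x0:x1]
    bl=max(blobs(c,m,5),key=lambda b:b[1][4])
    e=fite(bl[2]); X=P(*e[0],z); print(n,np.round(e[0],1),np.round(e[1],1),X.round(4),"side",proj(s,X).round(1), proj(s,[X[0],X[1],0]).round(1))
# scoop, brush
for n,pp,z in [("scoop",[(357,218),(359,197),(358.5,181),(362,174)],.016),("brush",[(247.5,130),(243,160),(241,177)],.018)]:
    for u,v in pp: print(n,P(u,v,z).round(4),proj(s,P(u,v,z)).round(1))
```

```text
base [0.5254 0.4639 0.03  ] [282.2 136.8]
base [0.5486 0.1876 0.03  ] [311.8 174.5]
base [0.3848 0.1748 0.03  ] [265.3 186.7]
base [0.3623 0.449  0.03  ] [240.6 146.6]
[np.float64(0.2773), np.float64(0.1643), np.float64(0.2751), np.float64(0.1638)]
yaw 4.750927678910216 ctr [0.45525364 0.31883188 0.03      ] pot [0.45086395 0.37164978 0.03      ] dial [0.46245936 0.23213079 0.03      ]
rim circle [0.4523844  0.37051059] 0.0732112364286824 [268.18582771 133.10014457]
tinA [309.8 205.7] [14.  14.4] [ 0.5029 -0.0294  0.034 ] side [321.3 215.5] [321.3 224.2]
tinB [330.1 230.8] [14.4 14.6] [ 0.4309 -0.0886  0.034 ] side [304.6 233.8] [304.9 242.6]
cover [316.5 165.3] [49.1 50.2] [ 0.6275 -0.0489  0.016 ] side [362.1 214.7] [361.8 218.7]
knob [317.  164.1] [6.4 7.7] [ 0.6242 -0.049   0.046 ] side [361.6 207.2] [360.8 219. ]
dish [367.2 147.8] [22.5 23.4] [ 0.676  -0.1969  0.045 ] side [400.3 234.7] [398.7 246.4]
jar [258.9 177.4] [13.7 14.2] [0.5757 0.1154 0.08  ] side [327. 172.] [327. 192.]
scoop [ 0.4705 -0.1696  0.016 ] [327.7 253.9]
scoop [ 0.5331 -0.176   0.016 ] [349.7 249.8]
scoop [ 0.5815 -0.1749  0.016 ] [365.5 245.4]
scoop [ 0.6029 -0.1856  0.016 ] [374.1 246. ]
brush [0.7326 0.1604 0.018 ] [365.1 170.8]
brush [0.6397 0.1708 0.018 ] [338.8 174.6]
brush [0.588 0.175 0.018] [324.2 177. ]
```

Run:
```python
from h import *
go([.503,-.0295,.20]); go([.503,-.0295,.20],0);go([.503,-.0295,.20],np.pi/2)
```

```text
tcp [0.1571 0.5531 0.2312] yaw 74.1 op 1.001 F [ 0.2 -1.1 -0.4] t 0.45
shift [-2.4597 -2.3295  0.1564] turn [-0.0001 -0.     -0.    ] q6 -0.21
tcp [0.1571 0.5531 0.2312] yaw 74.1 op 1.001 F [ 0.2 -1.1 -0.4] t 0.45
shift [-2.4597 -2.3295  0.1564] turn [-1.000e-04  0.000e+00  4.119e-01] q6 -0.21
tcp [0.1571 0.5531 0.2312] yaw 74.1 op 1.001 F [ 0.2 -1.1 -0.4] t 0.45
shift [-2.4597 -2.3295  0.1564] turn [-0.0001 -0.     -0.0881] q6 -0.21
```

```bash
python3 -m pendant '[[[-0.22,-0.21,0,0,0,0],[-0.22,-0.21,0,0,0,0],[-0.22,-0.21,0,0,0,0],[-0.22,-0.21,0,0,0,0],[-0.22,-0.21,0,0,0,0],[-0.22,-0.21,0,0,0,0],[-0.22,-0.21,0,0,0,0],[-0.22,-0.21,0,0,0,0],[-0.22,-0.21,0,0,0,0],[-0.22,-0.21,0,0,0,0],[0,0,0,0,0,0]]]' 0.3
python3 - <<'E'
from h import *
go([.503,-.0295,.15])
c=cam("wrist"); save(c,"w1.png")
print(proj(c,[.503,-.0295,.056]),proj(c,[.503,-.0295,.034]))
E
```

```text
time_s: 1.82
eef_pos: [0.476, 0.0151, 0.2342]
eef_rot: [0.005, 0.136, 0.991, 0.002]
wrist_force: [0.4, 0.7, -0.5]
opening: 0.698
tcp [0.476  0.0151 0.2342] yaw 74.3 op 0.698 F [ 0.4  0.7 -0.5] t 1.82
shift [-0.1859 -0.1803  0.4218] turn [ 0.0016  0.0031 -0.    ] q6 -1.52
[279.9724499  205.89301304] [281.80829813 199.80500545]
```

View pics/w1.png

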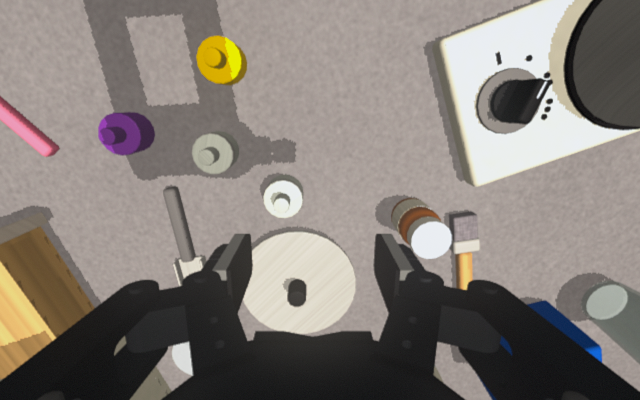

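The wrist view shows tin A at (283,198), matching the projection (282,200). I'll move above it.

```bash
python3 -m pendant '[[[-0.09,-0.09,0.21,0.001,0.002,0],[-0.09,-0.09,0.21,0,0,0],[0,0,0,0,0,0]]]' 0.3
python3 - <<'E'
from h import *
c=cam("wrist"); save(c,"w2.png")
go([.503,-.0295,.038])
print(proj(c,[.503,-.0295,.056]),proj(c,[.503,-.0295,.034]))
E
```

```text
time_s: 2.25
eef_pos: [0.5006, -0.0242, 0.1494]
eef_rot: [0.002, 0.134, 0.991, 0.002]
wrist_force: [-0.6, 0.7, -0.4]
opening: 0.698
tcp [ 0.5015 -0.0238  0.1513] yaw 74.7 op 0.7 F [-0.   0.   0.6] t 2.3
shift [-0.0109 -0.0279  0.5666] turn [ 0.0014  0.0022 -0.    ] q6 -1.59
[307.58603499 199.90549502] [307.89060905 192.37809936]
```

View pics/w2.png

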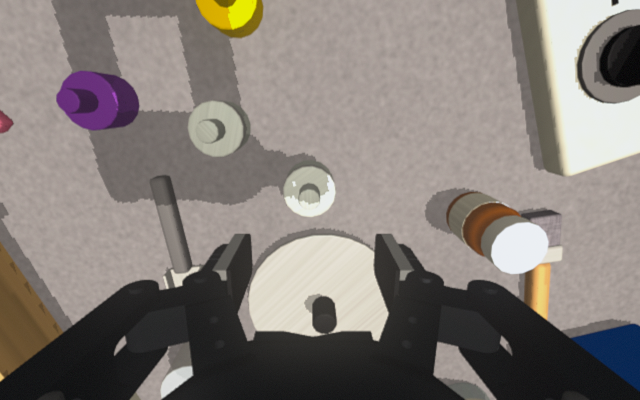

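```bash
python3 -m pendant '[[[-0.005,-0.014,0.19,0.001,0.002,0],[-0.005,-0.014,0.19,0,0,0],[0,0,0.18,0,0,0],[0,0,0,0,0,0],[0,0,0,0,0,0]]]' 0.3
python3 - <<'E'
from h import *
c=cam("wrist"); save(c,"w3.png")
go([.503,-.0295,.038])
E
```

```text
time_s: 2.92
eef_pos: [0.5086, -0.0239, 0.0486]
eef_rot: [0.008, 0.129, 0.992, 0.0]
wrist_force: [0.6, -0.7, 0.2]
opening: 0.699
tcp [ 0.5085 -0.0239  0.0486] yaw 75.1 op 0.697 F [-0.4 -0.2  0.3] t 2.98
shift [ 0.0205 -0.0341  0.0525] turn [ 0.0008  0.0053 -0.    ] q6 -1.6
```

View pics/w3.png

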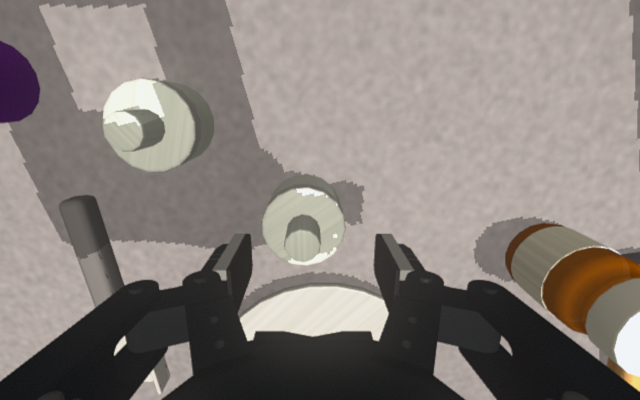

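```bash
python3 -m pendant '[[[0.02,-0.034,0,0.001,0.005,0],[0,0,0.05,0,0,0],[0,0,0,0,0,0]]]' 0.3
python3 - <<'E'
from h import *
go([.503,-.0295,.038])
E
```

```text
time_s: 3.35
eef_pos: [0.5048, -0.0303, 0.0414]
eef_rot: [0.003, 0.129, 0.992, -0.001]
wrist_force: [0.7, -0.2, 0.4]
opening: 0.701
tcp [ 0.5048 -0.0303  0.0414] yaw 75.1 op 0.701 F [ 0.7 -0.2  0.4] t 3.35
shift [0.0096 0.0016 0.017 ] turn [-0.0003  0.0018  0.    ] q6 -1.61
```

```bash
python3 -m pendant '[[[0.01,0,0.017,0,0.002,0],[0,0,0,0,0,0]]]' 0.3;python3 -m pendant '[[[0,0,0,0,0,0],[0,0,0,0,0,0],[0,0,0,0,0,0],[0,0,0,0,0,0],[0,0,0,0,0,0]]]' 1
python3 - <<'E'
from h import *
c=cam("wrist"); save(c,"w4.png")
go([.503,-.0295,.2])
E
```

```text
time_s: 3.6
eef_pos: [0.5026, -0.0299, 0.0376]
eef_rot: [-0.001, 0.13, 0.992, -0.0]
wrist_force: [0.0, 0.1, -0.1]
opening: 0.694
time_s: 4.22
eef_pos: [0.5026, -0.0298, 0.0375]
eef_rot: [-0.001, 0.129, 0.992, -0.0]
wrist_force: [0.1, 0.5, -1.4]
opening: 0.182
tcp [ 0.5026 -0.0298  0.0375] yaw 75.1 op 0.182 F [-0.5 -0.5 -0.1] t 4.28
shift [-2.000e-04  1.300e-03 -8.126e-01] turn [-0.0003 -0.0005 -0.    ] q6 -1.61
```

View pics/w4.png

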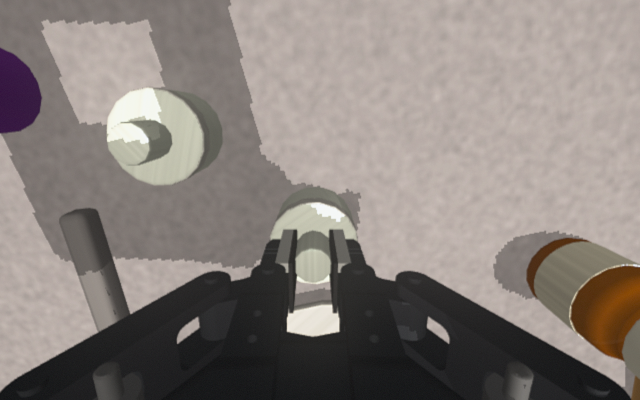

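```bash
python3 -m pendant '[[[0,0,-0.15,0,0,0],[0,0,-0.25,0,0,0],[0,0,-0.25,0,0,0],[0,0,-0.18,0,0,0]]]' 1
python3 - <<'E'
from h import *
go([.4815,.371,.2],np.radians(85))
E
```

```text
time_s: 4.78
eef_pos: [0.4999, -0.029, 0.2042]
eef_rot: [-0.006, 0.13, 0.992, 0.0]
wrist_force: [0.4, 0.6, -0.4]
opening: 0.187
tcp [ 0.4999 -0.029   0.2042] yaw 75.1 op 0.187 F [ 0.4  0.6 -0.4] t 4.78
shift [0.6025 1.9091 0.0264] turn [ 0.0001 -0.0036 -0.055 ] q6 -1.61
```

```bash
python3 -m pendant '[[[0.08,0.24,0,0,-0.003,-0.014],[0.08,0.24,0,0,0,-0.014],[0.08,0.24,0,0,0,-0.014],[0.08,0.24,0,0,0,-0.014],[0.08,0.24,0,0,0,0],[0.08,0.24,0,0,0,0],[0.08,0.24,0,0,0,0],[0.02,0.1,0,0,0,0],[0,0,0,0,0,0]]]' 1
python3 - <<'E'
from h import *
go([.4815,.371,.18],np.radians(85))
t=cam("top"); save(t,"t1.png",(110,130,270,280),4)
c=cam("wrist"); save(c,"w5.png")
print(proj(c,[.4515,.371,.11]))
E
```

```text
time_s: 5.9
eef_pos: [0.4356, 0.349, 0.2079]
eef_rot: [0.004, 0.04, 0.999, -0.001]
wrist_force: [0.0, -0.9, -1.1]
opening: 0.19
tcp [0.4356 0.349  0.2079] yaw 85.4 op 0.19 F [ 0.  -0.9 -1.1] t 5.9
shift [-0.2187  0.1282  0.1415] turn [-0.0004  0.0028  0.002 ] q6 -1.02
[342.80074634 209.6272393 ]
```

View pics/w5.png

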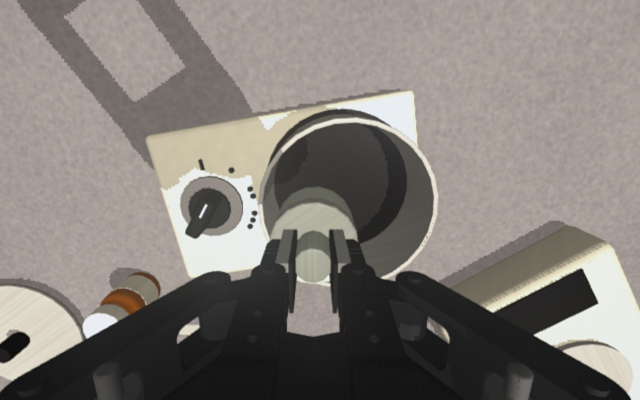

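View pics/t1.png

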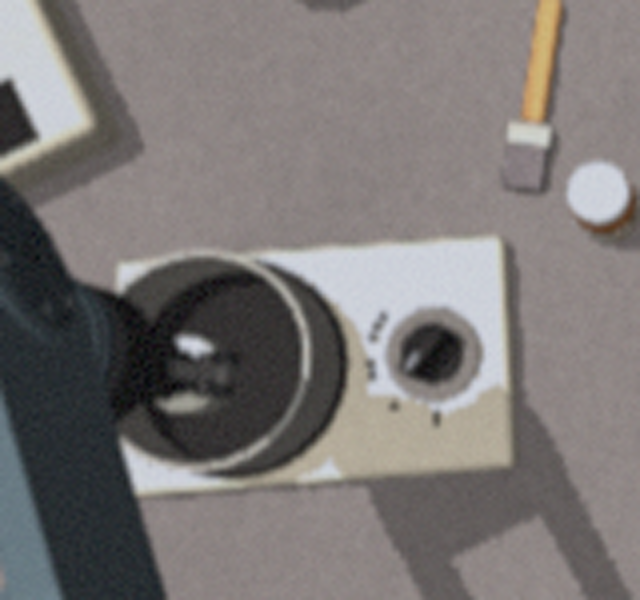

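```bash
python3 -m pendant '[[[-0.11,0.064,0,0,0.003,0.001],[-0.11,0.064,0,0,0,0.001],[0,0,0,0,0,0]]]' 1
python3 - <<'E'
from h import *
go([.4815,.371,.074],np.radians(85))
c=cam("wrist"); save(c,"w6.png")
s=cam("side"); save(s,"s6.png",(220,100,340,200),5)
print(proj(c,[.4515,.371,.11]))
E
```

```text
time_s: 6.38
eef_pos: [0.4842, 0.3656, 0.2079]
eef_rot: [-0.001, 0.047, 0.999, -0.002]
wrist_force: [0.2, 0.7, -0.5]
opening: 0.184
tcp [0.4842 0.3656 0.2079] yaw 84.6 op 0.184 F [ 0.2  0.7 -0.5] t 6.38
shift [0.015  0.0277 0.6697] turn [-0.001  -0.0004 -0.0021] q6 -1.02
[316.81255431 153.86662018]
```

View pics/w6.png

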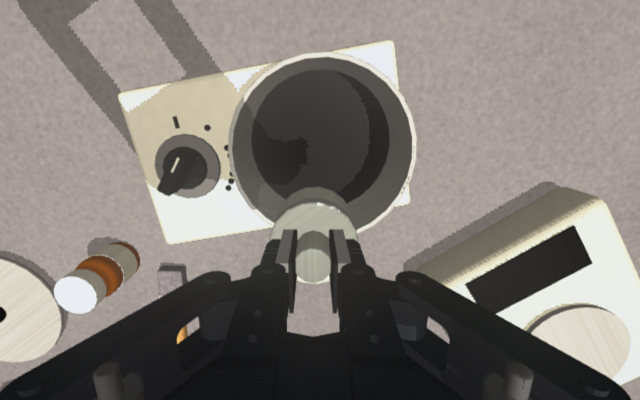

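View pics/s6.png

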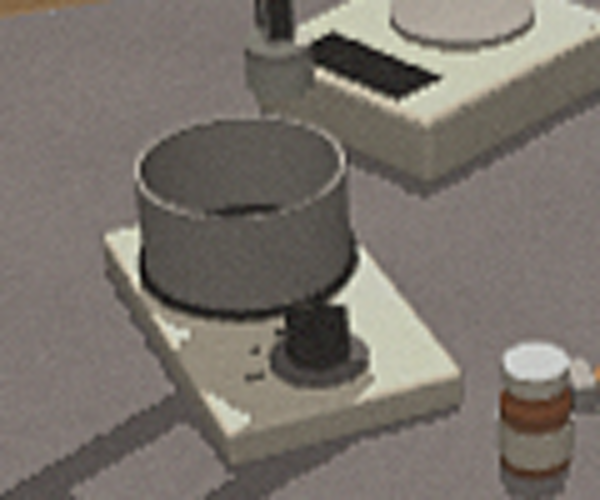

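```bash
python3 -m pendant '[[[0.013,0.026,0.2,-0.001,0,-0.002],[0,0,0.15,0,0,0],[0,0,0,0,0,0]]]' 1
python3 - <<'E'
from h import *
go([.482,.3705,.0745],np.radians(85))
E
```

```text
time_s: 6.85
eef_pos: [0.479, 0.3687, 0.1375]
eef_rot: [-0.001, 0.044, 0.999, -0.0]
wrist_force: [0.2, -0.9, -1.2]
opening: 0.185
tcp [0.479  0.3687 0.1375] yaw 85.0 op 0.185 F [ 0.2 -0.9 -1.2] t 6.85
shift [-0.0148  0.0102  0.3149] turn [-0.0001 -0.0006 -0.0003] q6 -1.02
```

```bash
python3 -m pendant '[[[-0.014,0.01,0.16,0,0,0],[0,0,0.14,0,0,0],[0,0,0,0,0,0]]]' 1
python3 - <<'E'
from h import *
go([.482,.3705,.0745],np.radians(85))
E
```

```text
time_s: 7.22
eef_pos: [0.4834, 0.3707, 0.0816]
eef_rot: [0.001, 0.044, 0.999, 0.001]
wrist_force: [0.5, -0.8, -0.4]
opening: 0.185
tcp [0.4834 0.3707 0.0816] yaw 84.9 op 0.185 F [ 0.5 -0.8 -0.4] t 7.22
shift [ 0.007  -0.0016  0.0353] turn [ 0.0007  0.0009 -0.0004] q6 -1.02
```

Release with a moderate opening, then lift.

```bash
python3 -m pendant '[[[0.007,0,0.035,0,0.001,0],[0,0,0.004,0,0,0],[0,0,0,0,0,0]]]' 1; python3 -m pendant '[[[0,0,0,0,0,0],[0,0,0,0,0,0],[0,0,0,0,0,0]]]' 0.55; python3 -m pendant '[[[0,0,-0.15,0,0,0],[0,0,-0.25,0,0,0],[0,0,-0.25,0,0,0],[0,0,-0.1,0,0,0],[0,0,0,0,0,0]]]' 0.55;python3 - <<'E'
from h import *
from meas import *
go([.4309,-.0886,.2],np.radians(85))
c=cam("wrist"); save(c,"w7.png")
t=cam("top"); save(t,"t7.png")
V=t["pixels"].max(2); m=np.zeros_like(V); m[216:246,316:346]=(V>170)[216:246,316:346]
for b in blobs(t,m,30): print(b[0],b[1],plane(t,*fite(b[2])[0],.034))
E
```

```text
time_s: 7.6
eef_pos: [0.4843, 0.372, 0.0784]
eef_rot: [0.003, 0.044, 0.999, 0.003]
wrist_force: [-1.0, -0.2, -1.0]
opening: 0.184
time_s: 7.98
eef_pos: [0.4852, 0.3724, 0.0799]
eef_rot: [0.004, 0.044, 0.999, 0.003]
wrist_force: [-0.5, -0.2, 0.5]
opening: 0.449
time_s: 8.6
eef_pos: [0.4835, 0.3711, 0.2334]
eef_rot: [0.003, 0.044, 0.999, 0.003]
wrist_force: [0.1, -0.3, -1.0]
opening: 0.45
tcp [0.4835 0.3711 0.2334] yaw 84.9 op 0.45 F [ 0.1 -0.3 -1. ] t 8.6
shift [ 0.0599 -2.3139  0.1531] turn [ 0.0019  0.0017 -0.0004] q6 -1.02
[330.0952381  230.65079365] [323 223  15  16 189] [ 0.43128686 -0.0887882   0.034     ]
```

View pics/w7.png

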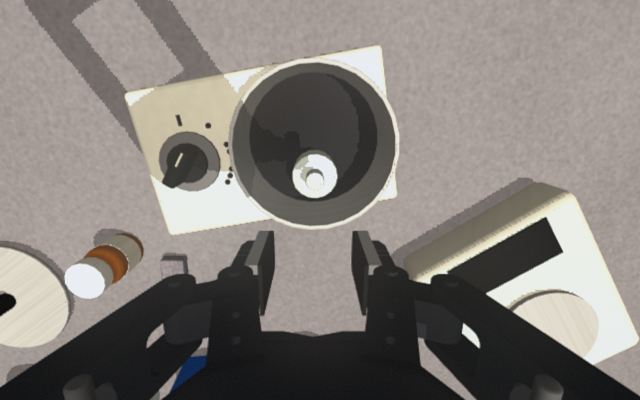

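View pics/t7.png

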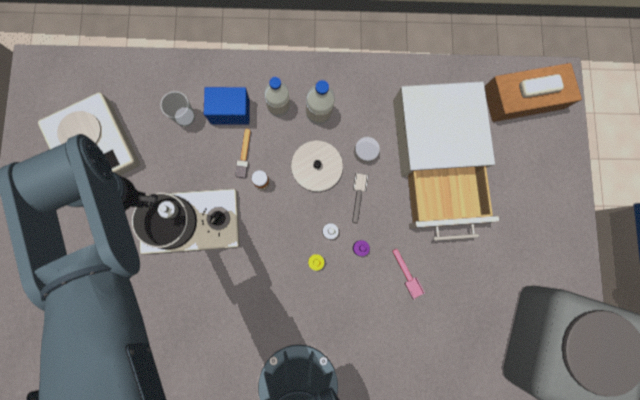

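Tin 1 stands in the pot (wrist view 315,178; the rim centre is about 315,143). Now tin B.

```bash
python3 -m pendant '[[[0,-0.26,0,0.002,0.002,0],[0,-0.26,0,0,0,0],[0,-0.26,0,0,0,0],[0,-0.26,0,0,0,0],[0,-0.26,0,0,0,0],[0,-0.26,0,0,0,0],[0,-0.26,0,0,0,0],[0,-0.26,0,0,0,0],[0,-0.16,0,0,0,0],[0,0,0,0,0,0]]]' 0.4
python3 - <<'E'
from h import *
go([.4312,-.0888,.12],np.radians(85))
E
```

```text
time_s: 9.95
eef_pos: [0.4322, -0.0881, 0.2136]
eef_rot: [-0.017, 0.043, 0.999, -0.001]
wrist_force: [0.9, 0.4, 0.2]
opening: 0.602
tcp [ 0.4322 -0.0881  0.2136] yaw 85.0 op 0.602 F [0.9 0.4 0.2] t 9.95
shift [-0.0111 -0.0025  0.4681] turn [-0.0011 -0.0107  0.0001] q6 -1.94
```

```bash
python3 -m pendant '[[[-0.01,0,0.15,0,-0.01,0],[0,0,0.2,0,0,0],[0,0,0.12,0,0,0],[0,0,0,0,0,0]]]' 0.4
python3 - <<'E'
from h import *
go([.4312,-.0888,.038],np.radians(85))
c=cam("wrist"); save(c,"w8.png")
print(proj(c,[.4312,-.0888,.056]))
E
```

```text
time_s: 10.45
eef_pos: [0.4304, -0.0841, 0.1131]
eef_rot: [-0.004, 0.043, 0.999, 0.001]
wrist_force: [-0.6, -0.3, -0.1]
opening: 0.6
tcp [ 0.4304 -0.0841  0.1131] yaw 85.1 op 0.6 F [-0.6 -0.3 -0.1] t 10.45
shift [-0.0091 -0.0232  0.3753] turn [ 0.0003 -0.0025  0.0003] q6 -1.95
[306.75192025 213.28446099]
```

View pics/w8.png

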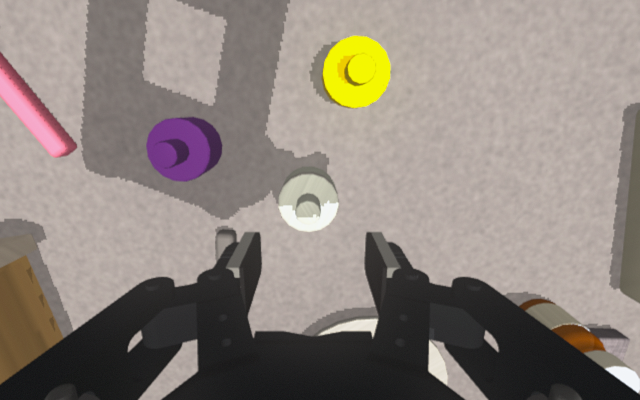

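```bash
python3 -m pendant '[[[-0.008,-0.023,0.15,0,-0.0025,0],[0,0,0.15,0,0,0],[0,0,0,0,0,0]]]' 0.4
python3 - <<'E'
from h import *
go([.4312,-.0888,.038],np.radians(85))
E
```

```text
time_s: 10.88
eef_pos: [0.4354, -0.0891, 0.0563]
eef_rot: [0.004, 0.042, 0.999, -0.001]
wrist_force: [-0.3, -0.4, -0.4]
opening: 0.596
tcp [ 0.4354 -0.0891  0.0563] yaw 85.2 op 0.596 F [-0.3 -0.4 -0.4] t 10.88
shift [ 0.0215 -0.0002  0.0913] turn [-0.0005  0.0024  0.001 ] q6 -1.96
```

```bash
python3 -m pendant '[[[0.022,0,0.07,0,0.003,0],[0.005,0,0.03,0,0.001,0],[0,0,0,0,0,0]]]' 0.4
python3 - <<'E'
from h import *
go([.4312,-.0888,.038],np.radians(85))
E
```

```text
time_s: 11.25
eef_pos: [0.4323, -0.0893, 0.0383]
eef_rot: [-0.001, 0.042, 0.999, -0.002]
wrist_force: [0.4, -0.4, 1.0]
opening: 0.603
tcp [ 0.4323 -0.0893  0.0383] yaw 85.2 op 0.603 F [ 0.4 -0.4  1. ] t 11.25
shift [0.0055 0.0023 0.0015] turn [-0.0011 -0.0003  0.0013] q6 -1.96
```

```bash
python3 -m pendant '[[[0.005,0,0,0,0,0],[0,0,0,0,0,0],[0,0,0,0,0,0],[0,0,0,0,0,0],[0,0,0,0,0,0]]]' 1; python3 -m pendant '[[[0,0,-0.15,0,0,0],[0,0,-0.25,0,0,0],[0,0,-0.25,0,0,0],[0,0,-0.22,0,0,0]]]' 1
python3 - <<'E'
from h import *
c=cam("wrist"); save(c,"w9.png")
go([.422,.3695,.21],np.radians(85))
E
```

```text
time_s: 11.88
eef_pos: [0.4319, -0.0896, 0.0393]
eef_rot: [0.0, 0.042, 0.999, -0.002]
wrist_force: [-0.1, -0.6, -0.9]
opening: 0.191
time_s: 12.38
eef_pos: [0.4287, -0.0875, 0.214]
eef_rot: [-0.005, 0.042, 0.999, 0.0]
wrist_force: [1.2, -1.3, -0.7]
opening: 0.177
tcp [ 0.4317 -0.0888  0.2201] yaw 85.2 op 0.183 F [ 3.3 -0.1  4.2] t 12.43
shift [0.2395 2.2798 0.0427] turn [-0.0011 -0.0003  0.0012] q6 -1.96
```

View pics/w9.png

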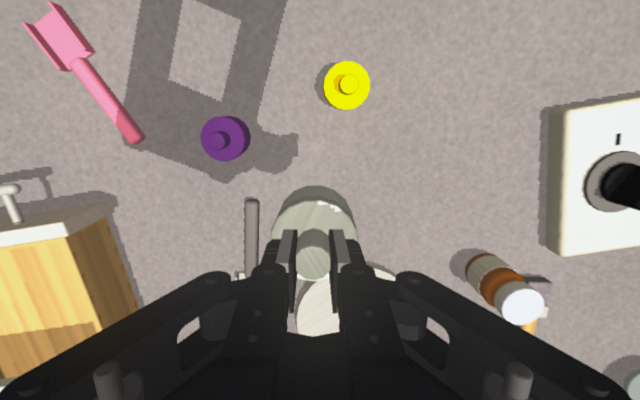

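```bash
python3 -m pendant '[[[0.02,0.26,0,0,0,0],[0.02,0.26,0,0,0,0],[0.02,0.26,0,0,0,0],[0.02,0.26,0,0,0,0],[0.02,0.26,0,0,0,0],[0.02,0.26,0,0,0,0],[0.02,0.26,0,0,0,0],[0.02,0.26,0,0,0,0],[0.01,0.16,0,0,0,0],[0,0,0,0,0,0]]]' 1
python3 - <<'E'
from h import *
go([.422,.3695,.18],np.radians(85))
E
```

```text
time_s: 13.68
eef_pos: [0.4377, 0.3731, 0.2178]
eef_rot: [0.003, 0.044, 0.999, -0.003]
wrist_force: [0.2, -1.3, -0.2]
opening: 0.181
tcp [0.4377 0.3731 0.2178] yaw 85.0 op 0.181 F [ 0.2 -1.3 -0.2] t 13.68
shift [ 0.0777 -0.0236  0.1884] turn [-0.0019  0.0022 -0.0001] q6 -0.98
```

```bash
python3 -m pendant '[[[0.04,-0.012,0.09,-0.002,0.002,0],[0.04,-0.012,0.09,0,0,0],[0,0,0.1,0,0,0],[0,0,0,0,0,0]]]' 1
python3 - <<'E'
from h import *
go([.422,.3695,.076],np.radians(85))
c=cam("wrist"); save(c,"w10.png")
E
```

```text
time_s: 14.18
eef_pos: [0.418, 0.3641, 0.1554]
eef_rot: [-0.003, 0.046, 0.999, -0.002]
wrist_force: [0.6, -0.4, -0.4]
opening: 0.182
tcp [0.418  0.3641 0.1554] yaw 84.8 op 0.182 F [ 0.6 -0.4 -0.4] t 14.18
shift [-0.0193  0.0301  0.3966] turn [-0.001  -0.0016 -0.0012] q6 -0.98
```

View pics/w10.png

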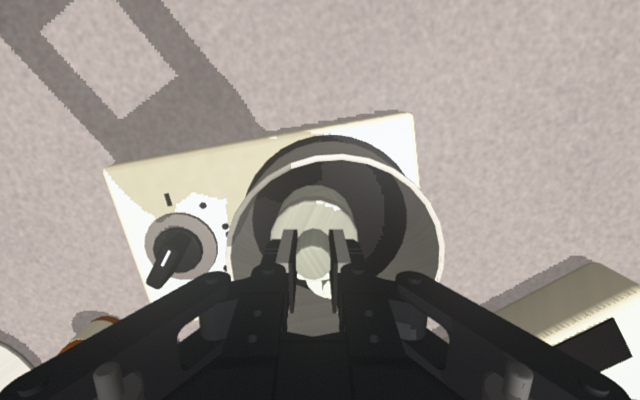

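```bash
python3 -m pendant '[[[-0.019,0.03,0.14,-0.001,-0.0015,-0.001],[0,0,0.16,0,0,0],[0,0,0,0,0,0]]]' 1
python3 - <<'E'
from h import *
go([.422,.3695,.076],np.radians(85))
E
```

```text
time_s: 14.6
eef_pos: [0.4254, 0.3694, 0.0982]
eef_rot: [0.003, 0.045, 0.999, 0.002]
wrist_force: [0.9, 0.1, -1.2]
opening: 0.18
tcp [0.4254 0.3694 0.0982] yaw 84.8 op 0.18 F [ 0.9  0.1 -1.2] t 14.6
shift [ 0.0174 -0.0015  0.1109] turn [ 0.0012  0.0018 -0.001 ] q6 -0.98
```

```bash
python3 -m pendant '[[[0.017,0,0.08,0.001,0.002,-0.001],[0,0,0.03,0,0.001,0],[0,0,0.01,0,0,0],[0,0,0,0,0,0]]]' 1
python3 - <<'E'
from h import *
go([.422,.3695,.076],np.radians(85))
E
```

```text
time_s: 15.1
eef_pos: [0.4244, 0.3707, 0.0768]
eef_rot: [0.0, 0.044, 0.999, 0.002]
wrist_force: [-0.5, 0.2, -0.8]
opening: 0.181
tcp [0.4244 0.3707 0.0768] yaw 85.0 op 0.181 F [-0.5  0.2 -0.8] t 15.1
shift [ 0.0113 -0.0073  0.0039] turn [ 0.0013  0.0001 -0.0002] q6 -0.98
```

```bash
python3 -m pendant '[[[0,0,0.005,0,0,0],[0,0,0,0,0,0],[0,0,0,0,0,0],[0,0,0,0,0,0]]]' 0.55; python3 -m pendant '[[[0,0,-0.15,0,0,0],[0,0,-0.25,0,0,0],[0,0,-0.25,0,0,0],[0,0,-0.1,0,0,0],[0,0,0,0,0,0]]]' 0.55;python3 - <<'E'
from h import *
from meas import *
c=cam("wrist"); save(c,"w11.png")
t=cam("top"); save(t,"t11.png")
V=t["pixels"].max(2); m=np.zeros_like(V); m[130:200,280:352]=(V>165)[130:200,280:352]
for b in blobs(t,m,300): X=plane(t,*fite(b[2])[0],.016); print(b[0],b[1],fite(b[2]),X)
go([X[0],X[1],.2],np.radians(85))
E
```

```text
time_s: 15.6
eef_pos: [0.4254, 0.3714, 0.0772]
eef_rot: [0.002, 0.044, 0.999, 0.003]
wrist_force: [-0.9, -1.0, 0.7]
opening: 0.449
time_s: 16.23
eef_pos: [0.4243, 0.3703, 0.231]
eef_rot: [0.001, 0.044, 0.999, 0.002]
wrist_force: [-0.1, 0.0, -0.7]
opening: 0.45
[316.45058884 165.25140809] [ 291  140   52   51 1953] ((316.49603271484375, 165.2376708984375), (49.552345275878906, 50.52251052856445), 100.83232879638672) [ 0.62762604 -0.04887543  0.016     ]
tcp [0.4233 0.3696 0.2286] yaw 85.0 op 0.45 F [-0.1  0.2 -0.1] t 16.32
shift [-1.2013 -1.9953  0.1362] turn [ 0.0007 -0.0007 -0.0001] q6 -0.98
```

View pics/w11.png

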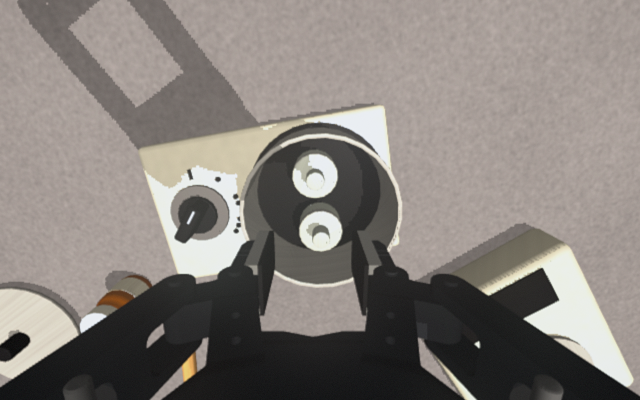

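View pics/t11.png

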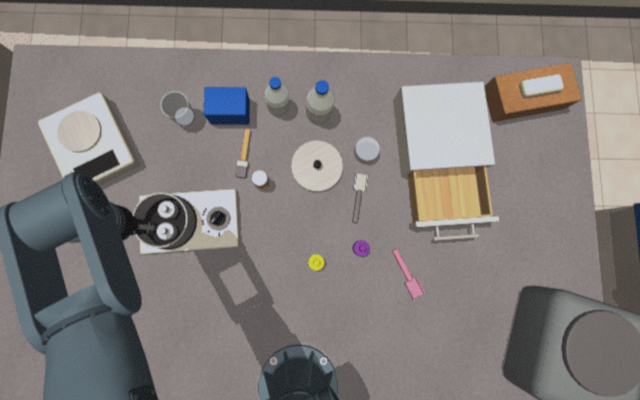

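Both tins stand upright in the pot (315,175 and 320,230), with the cover still at (316,165). Going to the cover.

```bash
python3 -m pendant '[[[-0.13,-0.22,0,0,0,0],[-0.13,-0.22,0,0,0,0],[-0.13,-0.22,0,0,0,0],[-0.13,-0.22,0,0,0,0],[-0.13,-0.22,0,0,0,0],[-0.13,-0.22,0,0,0,0],[-0.13,-0.22,0,0,0,0],[-0.13,-0.22,0,0,0,0],[-0.12,-0.2,0,0,0,0],[0,0,0,0,0,0]]]' 0.4
python3 - <<'E'
from h import *
go([.627,-.049,.12],np.radians(85))
E
```

```text
time_s: 17.58
eef_pos: [0.6162, -0.0536, 0.203]
eef_rot: [-0.017, 0.042, 0.999, 0.001]
wrist_force: [-0.4, 0.5, -0.7]
opening: 0.602
tcp [ 0.6162 -0.0536  0.203 ] yaw 85.1 op 0.602 F [-0.4  0.5 -0.7] t 17.57
shift [-0.0656  0.027   0.4131] turn [ 0.0001 -0.0107  0.0007] q6 -1.76
```

```bash
python3 -m pendant '[[[-0.03,0.014,0.1,0,-0.01,0],[-0.03,0.013,0.15,0,0,0],[0,0,0.14,0,0,0],[0,0,0,0,0,0]]]' 0.4
python3 - <<'E'
from h import *
go([.627,-.049,.02],np.radians(85))
c=cam("wrist"); save(c,"w12.png")
print(proj(c,[.627,-.049,.046]))
E
```

```text
time_s: 18.08
eef_pos: [0.6231, -0.0456, 0.1158]
eef_rot: [-0.006, 0.042, 0.999, 0.002]
wrist_force: [0.2, 0.6, 1.1]
opening: 0.602
tcp [ 0.6231 -0.0456  0.1158] yaw 85.1 op 0.602 F [0.2 0.6 1.1] t 18.07
shift [-0.0269 -0.0169  0.4789] turn [ 0.0012 -0.0041  0.0007] q6 -1.75
[308.97473338 211.80237685]
```

View pics/w12.png

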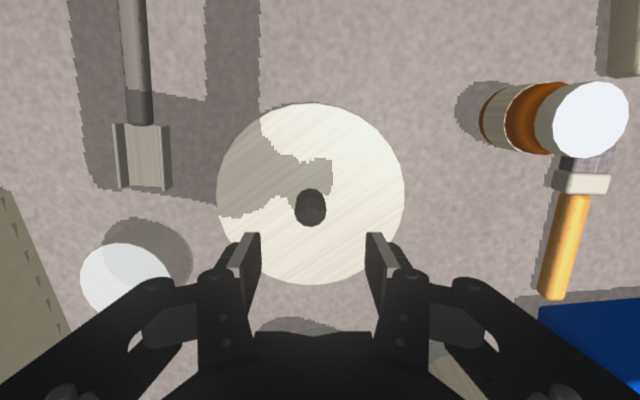

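```bash
python3 -m pendant '[[[-0.026,-0.017,0.15,0.001,-0.004,0.001],[0,0,0.16,0,0,0],[0,0,0,0,0,0]]]' 0.4
python3 - <<'E'
from h import *
go([.627,-.049,.02],np.radians(85))
E
```

```text
time_s: 18.5
eef_pos: [0.6316, -0.0489, 0.0586]
eef_rot: [0.004, 0.043, 0.999, -0.001]
wrist_force: [-1.1, 0.2, 0.7]
opening: 0.603
tcp [ 0.6316 -0.0489  0.0586] yaw 85.0 op 0.603 F [-1.1  0.2  0.7] t 18.5
shift [ 0.0245 -0.0024  0.1927] turn [-0.0002  0.0028  0.0002] q6 -1.75
```

```bash
python3 -m pendant '[[[0.025,-0.002,0.1,0,0.003,0],[0.004,0,0.07,0,0.001,0],[0.003,0,0.02,0,0.001,0],[0,0,0,0,0,0]]]' 0.4
python3 - <<'E'
from h import *
go([.627,-.049,.02],np.radians(85))
E
```

```text
time_s: 19.0
eef_pos: [0.6277, -0.0491, 0.0226]
eef_rot: [-0.001, 0.043, 0.999, -0.001]
wrist_force: [-1.1, -0.8, -0.0]
opening: 0.601
tcp [ 0.6277 -0.0491  0.0226] yaw 85.1 op 0.601 F [-1.1 -0.8 -0. ] t 19.0
shift [0.0036 0.     0.0129] turn [-0.0005 -0.0007  0.0004] q6 -1.75
```

```bash
python3 -m pendant '[[[0,0,0.006,0,0,0],[0,0,0,0,0,0],[0,0,0,0,0,0],[0,0,0,0,0,0],[0,0,0,0,0,0]]]' 1; python3 -m pendant '[[[0,0,0,0,0,0],[0,0,0,0,0,0],[0,0,0,0,0,0]]]' 0.5;  python3 -m pendant '[[[0,0,-0.02,0,0,0.056],[0,0,0,0,0,0.056],[0,0,0,0,0,0.056],[0,0,0,0,0,0.056],[0,0,0,0,0,0.056],[0,0,0,0,0,0.056],[0,0,0,0,0,0.056],[0,0,0,0,0,0.056],[0,0,0,0,0,0.056],[0,0,0,0,0,0]]]' 0.5
python3 - <<'E'
from h import *
go([.627,-.049,.021],np.radians(175))
c=cam("wrist"); save(c,"w13.png")
E
```

```text
time_s: 19.62
eef_pos: [0.6284, -0.0493, 0.0222]
eef_rot: [-0.0, 0.043, 0.999, -0.001]
wrist_force: [0.1, -0.4, -1.6]
opening: 0.26
time_s: 20.0
eef_pos: [0.6288, -0.0494, 0.0228]
eef_rot: [0.0, 0.043, 0.999, -0.001]
wrist_force: [-0.6, -0.7, -0.3]
opening: 0.504
time_s: 21.25
eef_pos: [0.6299, -0.0497, 0.0283]
eef_rot: [0.002, 0.758, 0.653, -0.0]
wrist_force: [0.6, 0.8, -0.5]
opening: 0.499
tcp [ 0.6299 -0.0497  0.0283] yaw -8.5 op 0.499 F [ 0.6  0.8 -0.5] t 21.25
shift [ 0.0012 -0.0147  0.0366] turn [ 0.0009  0.0008 -0.0196] q6 -0.11
```

View pics/w13.png

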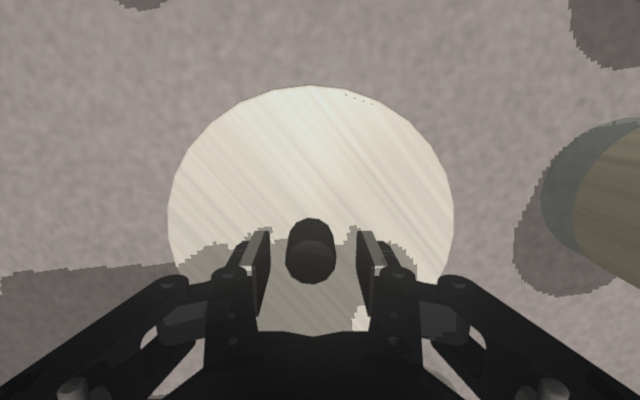

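```bash
python3 -m pendant '[[[0,-0.01,0.03,0.001,0.001,0],[0,0,0.008,0,0,0],[0,0,0,0,0,0]]]' 0.5; python3 -m pendant '[[[0,0,0,0,0,0],[0,0,0,0,0,0],[0,0,0,0,0,0],[0,0,0,0,0,0]]]' 1
python3 - <<'E'
from h import *
go([.627,-.049,.021],np.radians(175))
E
```

```text
time_s: 21.68
eef_pos: [0.6276, -0.0494, 0.02]
eef_rot: [-0.001, 0.755, 0.655, 0.0]
wrist_force: [0.3, 0.3, 0.2]
opening: 0.496
time_s: 22.18
eef_pos: [0.6279, -0.0494, 0.0203]
eef_rot: [-0.0, 0.755, 0.656, 0.0]
wrist_force: [0.7, -0.0, 1.0]
opening: 0.264
tcp [ 0.6279 -0.0494  0.0203] yaw -8.1 op 0.264 F [ 0.7 -0.   1. ] t 22.18
shift [ 0.0014 -0.0047 -0.0035] turn [-0.0001 -0.0003 -0.017 ] q6 -0.13
```

```bash
python3 -m pendant '[[[0,0,-0.1,0,0,0],[0,0,-0.2,0,0,0],[0,0,-0.25,0,0,0],[0,0,-0.25,0,0,0],[0,0,-0.2,0,0,0]]]' 1
python3 - <<'E'
from h import *
go([.4524,.3705,.2],np.radians(0))
c=cam("wrist"); save(c,"w14.png")
E
```

```text
time_s: 22.8
eef_pos: [0.6235, -0.0484, 0.2233]
eef_rot: [-0.006, 0.755, 0.656, -0.003]
wrist_force: [0.4, -0.4, -3.8]
opening: 0.257
tcp [ 0.6235 -0.0484  0.2233] yaw -8.0 op 0.257 F [ 0.4 -0.4 -3.8] t 22.8
shift [ 1.9539 -1.1383  0.1362] turn [-0.0042 -0.0011 -0.0447] q6 -0.13
```

View pics/w14.png

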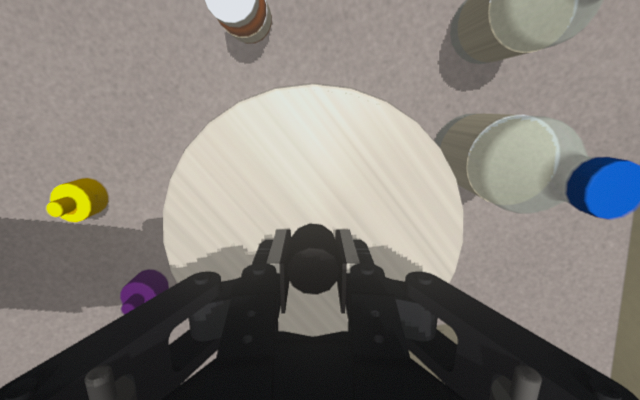

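```bash
python3 -m pendant '[[[0.1,-0.06,0,-0.003,-0.001,0],[0.2,-0.12,0,0,0,0],[0.2,-0.12,0,0,0,0],[0.2,-0.12,0,0,0,0],[0.2,-0.12,0,0,0,0],[0.2,-0.12,0,0,0,0],[0.2,-0.12,0,0,0,0],[0.2,-0.12,0,0,0,0],[0.2,-0.12,0,0,0,0],[0.2,-0.12,0,0,0,0],[0.05,-0.03,0,0,0,0],[0,0,0,0,0,0]]]' 1
python3 - <<'E'
from h import *
go([.4524,.3705,.16],np.radians(-5))
E
```

```text
time_s: 24.35
eef_pos: [0.4408, 0.3808, 0.2337]
eef_rot: [0.005, 0.755, 0.655, 0.003]
wrist_force: [0.8, 0.0, -4.0]
opening: 0.259
tcp [0.4408 0.3808 0.2337] yaw -8.1 op 0.259 F [ 0.8  0.  -4. ] t 24.35
shift [-0.0418  0.06    0.3695] turn [ 0.0038  0.0009 -0.0172] q6 0.66
```

```bash
python3 -m pendant '[[[-0.02,0.03,0.1,0.004,0.001,0],[-0.02,0.03,0.1,0,0,0],[0,0,0.08,0,0,0],[0,0,0,0,0,0]]]' 1
python3 - <<'E'
from h import *
go([.4524,.3705,.14],np.radians(-5))
c=cam("wrist"); save(c,"w15.png"); t=cam("top"); save(t,"t15.png",(110,150,260,280),5); s=cam("side"); save(s,"s15.png",(220,90,340,200),6)
E
```

```text
time_s: 24.85
eef_pos: [0.4541, 0.3652, 0.1726]
eef_rot: [-0.001, 0.757, 0.653, -0.002]
wrist_force: [-0.7, -0.1, -4.6]
opening: 0.26
tcp [0.4541 0.3652 0.1726] yaw -8.4 op 0.26 F [-0.7 -0.1 -4.6] t 24.85
shift [ 0.0255 -0.0117  0.1628] turn [-0.0012  0.0006 -0.0191] q6 0.62
```

View pics/w15.png

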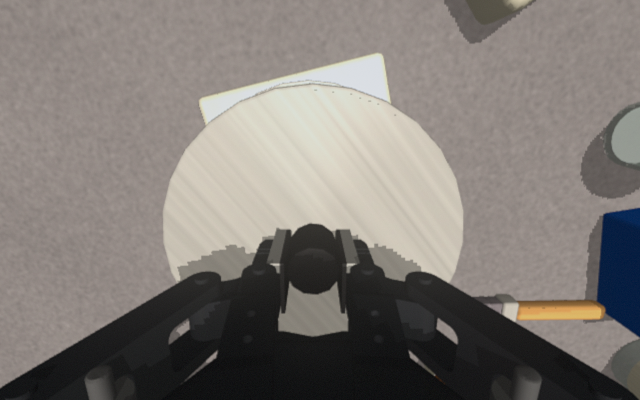

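View pics/t15.png

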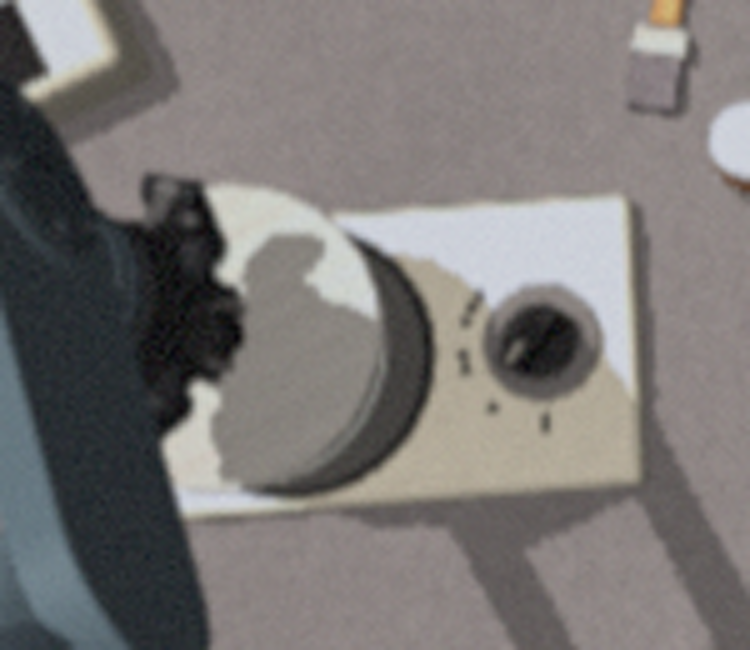

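View pics/s15.png

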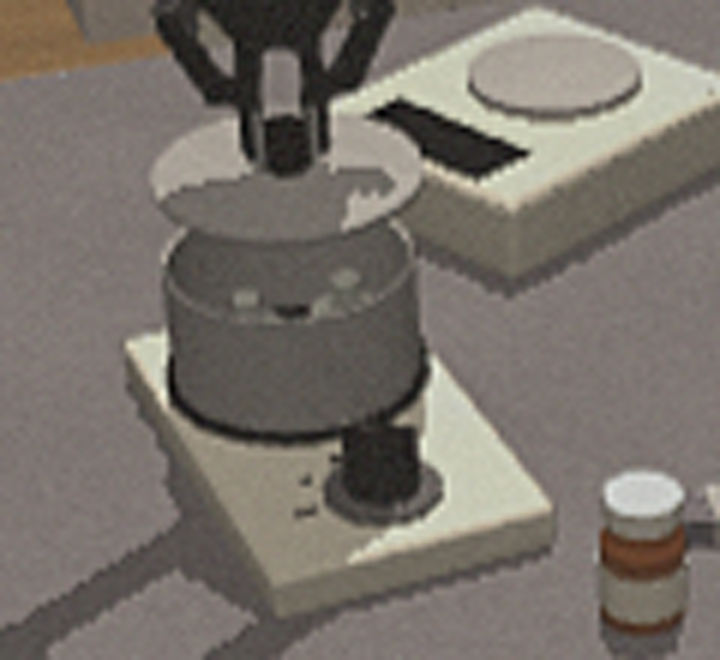

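Run:
```python
from h import *
s=cam("side"); t=cam("top"); p,R,o=tcp(); print(p)
off=R.apply([0,0,1])
print("disc pred side",proj(s,[p[0],p[1],p[2]-.0043]), "rim pred",proj(s,[.4524,.3705,.11]))
for dx,dy in [(.005,0),(0,.005)]: print(proj(s,[.4524+dx,.3705+dy,.11]))
# automatic: rim + disc edges horizontally
g=cv2.resize(s["pixels"][90:200,220:340],None,fx=6,fy=6,interpolation=cv2.INTER_CUBIC)
for v in [170,178,186]: 
    row=cv2.cvtColor(g,cv2.COLOR_BGR2GRAY)[v].astype(int); print(v,row[130:180:4],row[405:440:4])
```

```text
[0.45540115 0.36729259 0.1761478 ]
disc pred side [267.89496509 117.42360006] rim pred [268.19094515 133.10077483]
[269.58016672 132.84908226]
[267.82378239 132.43336015]
170 [126 122 121 121 118 139 160 164 161 160 164 164 162] [168 164 163 162 146 160 187 187 200]
178 [123 124 122 120 119 141 163 164 163 160 160 161 162] [170 178 184 162  95  89 129 131 141]
186 [124 127 126 123 124 132 151 169 168 162 164 166 149] [177 176 158 127  85  81 106 111 108]
```

Run:
```python
from h import *
go([.4524,.3705,.14],np.radians(-8))
```

```text
tcp [0.4554 0.3673 0.1761] yaw -8.3 op 0.258 F [ 0.2  0.5 -2.8] t 25.1
shift [ 0.0134 -0.0174  0.1807] turn [ 0.0005 -0.0006 -0.0018] q6 0.62
```

```bash
python3 -m pendant '[[[0.013,-0.017,0.07,0.001,-0.001,0],[0,0,0.08,0,0,0],[0,0,0,0,0,0],[0,0,0,0,0,0]]]' 1
python3 - <<'E'
from h import *
go([.4524,.3705,.122],np.radians(-8))
E
```

```text
time_s: 25.6
eef_pos: [0.4519, 0.3714, 0.1446]
eef_rot: [-0.0, 0.756, 0.654, -0.001]
wrist_force: [0.2, -0.1, -4.0]
opening: 0.259
tcp [0.4519 0.3714 0.1446] yaw -8.2 op 0.259 F [ 0.2 -0.1 -4. ] t 25.6
shift [-0.0038  0.003   0.1128] turn [-0.0004  0.0003 -0.0014] q6 0.63
```

```bash
python3 -m pendant '[[[-0.004,0.003,0.04,0,0,0],[0,0,0.03,0,0,0],[0,0,0.02,0,0,0],[0,0,0,0,0,0]]]' 1
python3 - <<'E'
from h import *
go([.4524,.3705,.122],np.radians(-8))
s=cam("side"); save(s,"s16.png",(220,90,340,200),6)
E
```

```text
time_s: 26.1
eef_pos: [0.4527, 0.3704, 0.1256]
eef_rot: [-0.0, 0.756, 0.654, -0.0]
wrist_force: [0.3, -0.2, -4.0]
opening: 0.259
tcp [0.4527 0.3704 0.1256] yaw -8.3 op 0.259 F [ 0.3 -0.2 -4. ] t 26.1
shift [ 0.0003 -0.0016  0.0181] turn [-0.0002  0.0002 -0.0014] q6 0.63
```

View pics/s16.png

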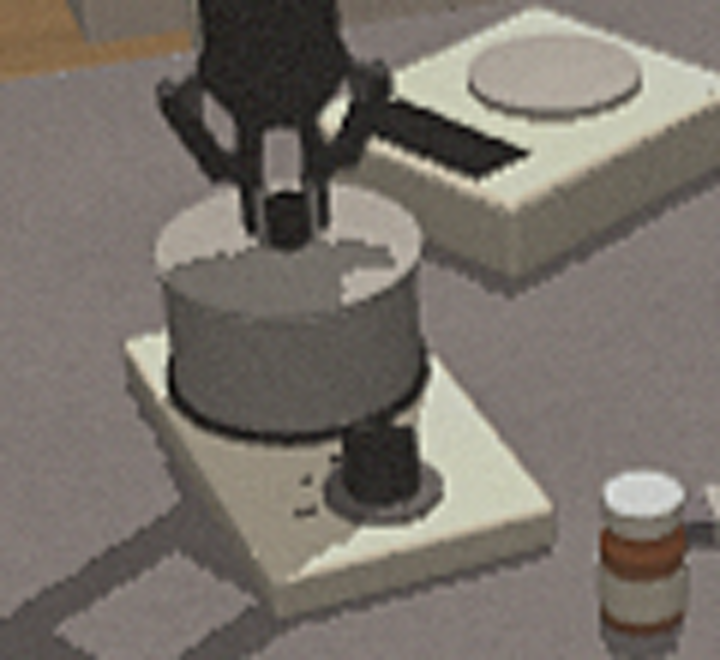

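```bash
python3 -m pendant '[[[0.002,-0.001,0.018,0,0,0],[0,0,0.006,0,0,0],[0,0,0,0,0,0],[0,0,0,0,0,0]]]' 1
python3 - <<'E'
from h import *
go([.4524,.3705,.1203],np.radians(-8))
E
```

```text
time_s: 26.65
eef_pos: [0.4531, 0.3712, 0.1214]
eef_rot: [0.0, 0.756, 0.654, 0.0]
wrist_force: [-0.1, 0.3, -3.7]
opening: 0.26
tcp [0.4531 0.3712 0.1214] yaw -8.3 op 0.26 F [-0.1  0.3 -3.7] t 26.65
shift [-0.0041 -0.0029  0.0054] turn [ 0.0002 -0.0001 -0.0014] q6 0.63
```

```bash
python3 -m pendant '[[[-0.002,-0.001,0.008,0,0,0],[0,0,0.005,0,0,0],[0,0,0,0,0,0],[0,0,0,0,0,0]]]' 1
python3 - <<'E'
from h import *
go([.4524,.3705,.1203],np.radians(-8))
E
```

```text
time_s: 27.15
eef_pos: [0.4533, 0.3714, 0.1203]
eef_rot: [0.0, 0.756, 0.654, 0.001]
wrist_force: [0.5, -0.1, -2.1]
opening: 0.262
tcp [0.4533 0.3714 0.1203] yaw -8.2 op 0.262 F [ 0.5 -0.1 -2.1] t 27.15
shift [-0.005  -0.0036  0.    ] turn [ 0.0006 -0.0005 -0.0014] q6 0.63
```

```bash
python3 -m pendant '[[[0,0,0.004,0,0,0],[0,0,0,0,0,0]]]' 1; python3 -m pendant '[[[0,0,0,0,0,0],[0,0,0,0,0,0],[0,0,0,0,0,0]]]' 0.55; python3 -m pendant '[[[0,0,-0.1,0,0,0],[0,0,-0.2,0,0,0],[0,0,-0.25,0,0,0],[0,0,-0.1,0,0,0],[0,0,0,0,0,0]]]' 0.55
python3 - <<'E'
from h import *
c=cam("wrist"); save(c,"w17.png"); t=cam("top"); save(t,"t17.png",(110,150,260,280),5); s=cam("side"); save(s,"s17.png",(220,90,340,200),6)
go([.4524,.3705,.1203],np.radians(-8))
E
```

```text
time_s: 27.4
eef_pos: [0.4533, 0.3714, 0.1203]
eef_rot: [0.0, 0.756, 0.654, 0.001]
wrist_force: [-0.3, -0.3, -2.7]
opening: 0.258
time_s: 27.78
eef_pos: [0.4543, 0.3716, 0.1206]
eef_rot: [0.001, 0.756, 0.654, 0.002]
wrist_force: [-0.1, 0.3, -0.2]
opening: 0.449
time_s: 28.4
eef_pos: [0.4546, 0.3717, 0.2606]
eef_rot: [0.001, 0.756, 0.654, 0.005]
wrist_force: [-0.7, 0.8, 0.2]
opening: 0.451
tcp [0.4531 0.3709 0.2567] yaw -8.3 op 0.447 F [-1.  -0.4  0.1] t 28.55
shift [-0.0036 -0.0053  0.6818] turn [ 0.0009 -0.0005 -0.0014] q6 0.63
```

View pics/w17.png

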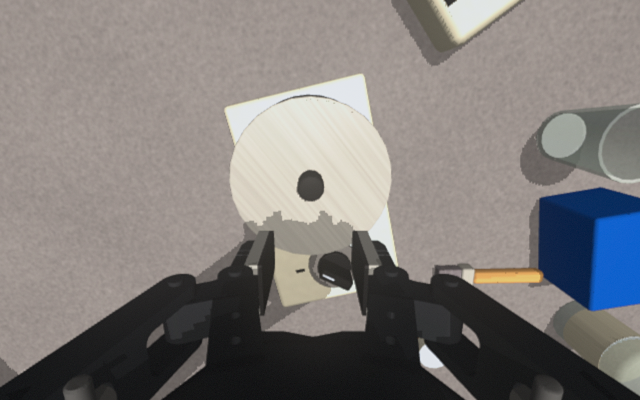

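View pics/s17.png

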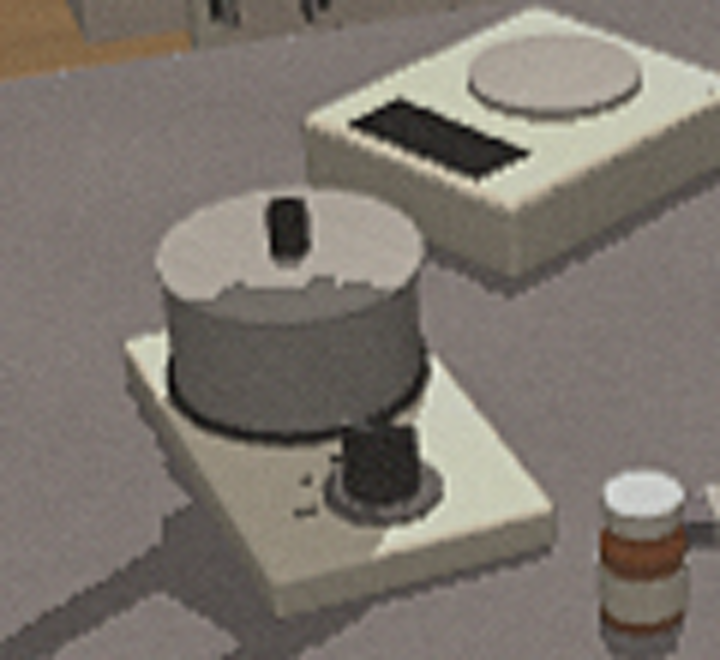

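Run:
```python
from meas import *
s=cam("side"); t=cam("top")
for z in (.116,.119,.122): 
  a=np.linspace(0,2*np.pi,200); q=np.array([proj(s,[.4533+.078*np.cos(x),.3714+.078*np.sin(x),z]) for x in a]); print(z,"pred ext",q.min(0),q.max(0))
# observed disc edges: horizontal scan at upscaled
g=cv2.cvtColor(s["pixels"],cv2.COLOR_BGR2GRAY).astype(int)
print("col268",list(zip(range(116,150),g[116:150,262])))
print("row133",list(zip(range(242,250),g[133,242:250])),list(zip(range(286,295),g[133,286:295])))
# top
a=np.linspace(0,2*np.pi,200); q=np.array([proj(t,[.4533+.078*np.cos(x),.3714+.078*np.sin(x),.116]) for x in a]); print("top pred",q.min(0),q.max(0))
```

```text
0.116 pred ext [245.67582295 120.73239649] [290.65745244 142.97638935]
0.119 pred ext [245.58312152 119.98970867] [290.61743712 142.20037458]
0.122 pred ext [245.49020399 119.24536361] [290.57732925 141.42248787]
col268 [(116, np.int64(119)), (117, np.int64(120)), (118, np.int64(123)), (119, np.int64(119)), (120, np.int64(117)), (121, np.int64(127)), (122, np.int64(167)), (123, np.int64(166)), (124, np.int64(160)), (125, np.int64(164)), (126, np.int64(167)), (127, np.int64(160)), (128, np.int64(162)), (129, np.int64(158)), (130, np.int64(164)), (131, np.int64(162)), (132, np.int64(161)), (133, np.int64(166)), (134, np.int64(161)), (135, np.int64(159)), (136, np.int64(166)), (137, np.int64(159)), (138, np.int64(96)), (139, np.int64(103)), (140, np.int64(110)), (141, np.int64(111)), (142, np.int64(115)), (143, np.int64(104)), (144, np.int64(84)), (145, np.int64(90)), (146, np.int64(88)), (147, np.int64(91)), (148, np.int64(90)), (149, np.int64(89))]
row133 [(242, np.int64(118)), (243, np.int64(114)), (244, np.int64(119)), (245, np.int64(121)), (246, np.int64(171)), (247, np.int64(160)), (248, np.int64(159)), (249, np.int64(156))] [(286, np.int64(168)), (287, np.int64(165)), (288, np.int64(171)), (289, np.int64(164)), (290, np.int64(94)), (291, np.int64(90)), (292, np.int64(92)), (293, np.int64(76)), (294, np.int64(84))]
top pred [129.46563581 189.67989367] [189.01044758 248.44282373]
```

View pics/t17.png

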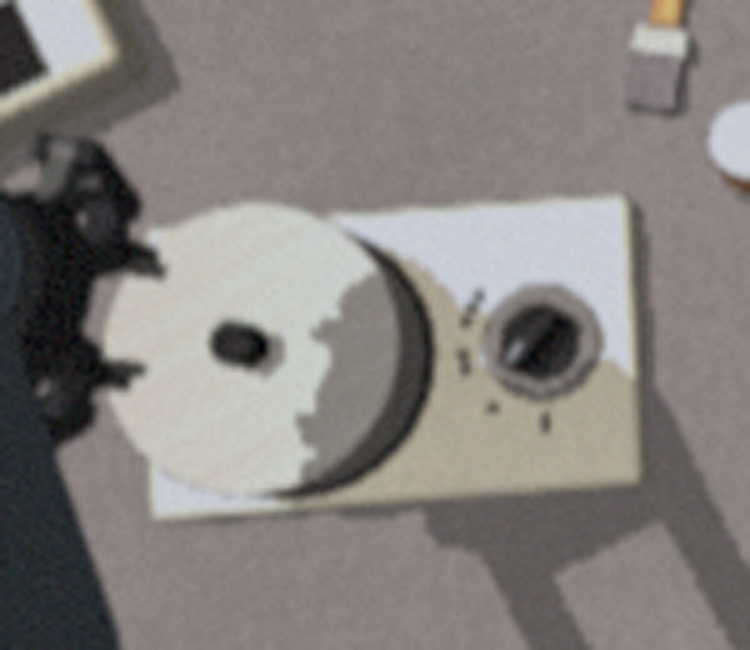

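The cover sits level and centred, and the disc ellipse fits z=0.116. Now the dial.

Run:
```python
from h import *
t=cam("top"); s=cam("side")
print(plane(t,218.6,218,.044), proj(s,[.4635,.2315,.044]), "obs 283.8 170.5")
go([.4635,.2315,.17],np.radians(55))
```

```text
[0.46319186 0.23045472 0.044     ] [283.53848507 169.10979768] obs 283.8 170.5
tcp [0.4528 0.3707 0.2557] yaw -8.3 op 0.449 F [ 0.5  0.9 -0.7] t 28.75
shift [-0.6815  0.1522  0.4281] turn [ 0.0005  0.     -0.3514] q6 0.63
```

```bash
python3 -m pendant '[[[-0.17,0.04,0,0,0,0],[-0.17,0.04,0,0,0,0],[-0.17,0.04,0,0,0,0],[-0.17,0.04,0,0,0,0],[0,0,0,0,0,-0.05],[0,0,0,0,0,-0.05],[0,0,0,0,0,-0.05],[0,0,0,0,0,-0.05],[0,0,0,0,0,-0.05],[0,0,0,0,0,-0.05],[0,0,0,0,0,-0.05],[0,0,0,0,0,0]]]' 0.5
python3 - <<'E'
from h import *
go([.4635,.2315,.13],np.radians(55))
c=cam("wrist"); save(c,"w18.png"); print(proj(c,[.4635,.2315,.074]))
E
```

```text
time_s: 30.25
eef_pos: [0.4611, 0.2255, 0.2451]
eef_rot: [-0.007, 0.287, 0.958, -0.005]
wrist_force: [-0.1, 0.2, -0.8]
opening: 0.498
tcp [0.4611 0.2255 0.2451] yaw 56.7 op 0.498 F [-0.1  0.2 -0.8] t 30.25
shift [-1.000e-04  3.900e-02  5.752e-01] turn [-0.0042 -0.0035  0.0093] q6 -0.77
[321.91912149 175.22939892]
```

View pics/w18.png

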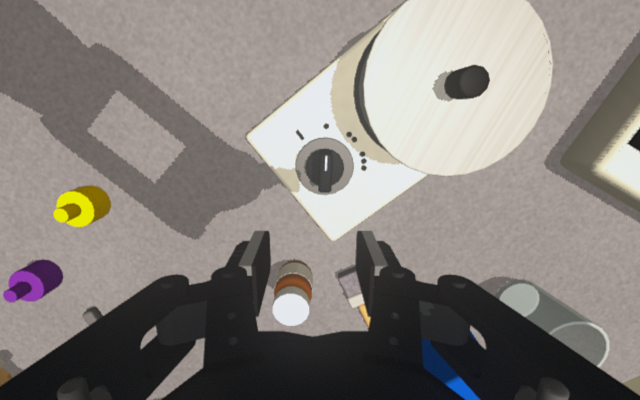

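```bash
python3 -m pendant '[[[0,0.02,0.15,-0.004,-0.003,0.005],[0,0.015,0.2,0,0,0.004],[0,0,0.2,0,0,0],[0,0,0,0,0,0]]]' 0.4
python3 - <<'E'
from h import *
go([.4635,.2315,.052],np.radians(55))
c=cam("wrist"); save(c,"w19.png"); print(proj(c,[.4635,.2315,.074]))
E
```

```text
time_s: 30.8
eef_pos: [0.465, 0.2315, 0.1326]
eef_rot: [-0.0, 0.308, 0.951, 0.0]
wrist_force: [-0.2, 0.2, 0.2]
opening: 0.596
tcp [0.465  0.2315 0.1326] yaw 54.1 op 0.596 F [-0.2  0.2  0.2] t 30.8
shift [ 0.0055 -0.0046  0.4032] turn [ 0.0002 -0.0003 -0.0048] q6 -0.71
[312.9210817 208.0429619]
```

View pics/w19.png

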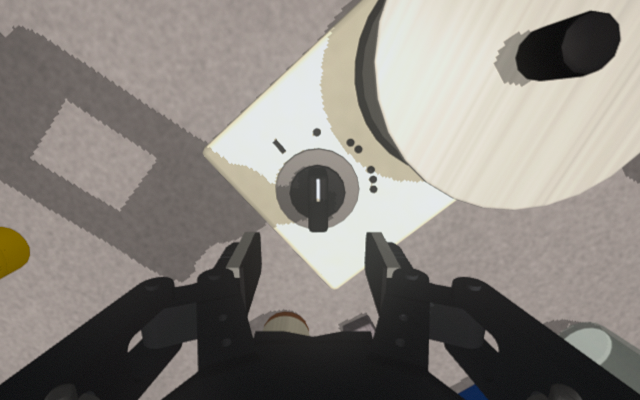

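```bash
python3 -m pendant '[[[0.005,0.002,0.16,0,0,-0.003],[0,0,0.16,0,0,0],[0,0,0,0,0,0]]]' 0.4
python3 - <<'E'
from h import *
go([.4635,.2315,.052],np.radians(55))
E
```

```text
time_s: 31.22
eef_pos: [0.472, 0.2344, 0.0767]
eef_rot: [0.006, 0.305, 0.952, 0.004]
wrist_force: [-0.4, 0.4, 0.4]
opening: 0.599
tcp [0.472  0.2344 0.0767] yaw 54.5 op 0.599 F [-0.4  0.4  0.4] t 31.23
shift [ 0.0273 -0.0382  0.1226] turn [ 0.0039  0.003  -0.0027] q6 -0.72
```

```bash
python3 -m pendant '[[[0.027,-0.035,0.03,0.004,0.003,-0.002],[0.003,-0.003,0.07,0.001,0.001,0],[0,0,0.02,0,0,0],[0,0,0,0,0,0]]]' 0.4
python3 - <<'E'
from h import *
go([.4635,.2315,.052],np.radians(55))
c=cam("wrist"); save(c,"w20.png")
E
```

```text
time_s: 31.72
eef_pos: [0.466, 0.2326, 0.0565]
eef_rot: [0.001, 0.302, 0.953, 0.001]
wrist_force: [-0.6, 1.0, 0.9]
opening: 0.597
tcp [0.466  0.2326 0.0565] yaw 54.8 op 0.597 F [-0.6  1.   0.9] t 31.73
shift [ 0.0073 -0.0117  0.0223] turn [ 0.0005  0.0004 -0.0009] q6 -0.72
```

View pics/w20.png

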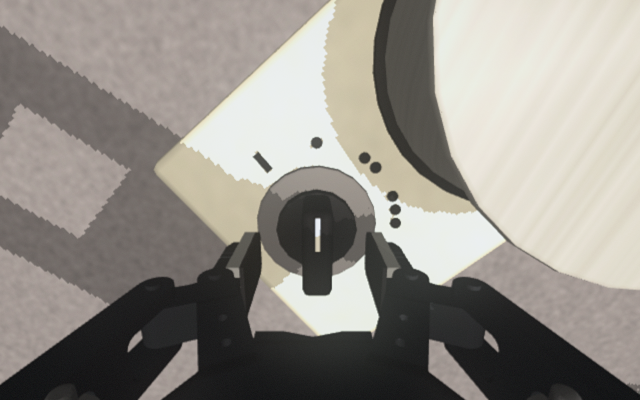

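```bash
python3 -m pendant '[[[0.004,0,0.018,0,0,0],[0,0,0,0,0,0]]]' 0.4; python3 -m pendant '[[[0,0,0,0,0,0],[0,0,0,0,0,0],[0,0,0,0,0,0],[0,0,0,0,0,0],[0,0,0,0,0,0]]]' 1
python3 - <<'E'
from h import *
go([.4635,.2315,.052],np.radians(15))
c=cam("wrist"); save(c,"w21.png")
E
```

```text
time_s: 32.02
eef_pos: [0.4657, 0.2332, 0.0531]
eef_rot: [0.001, 0.302, 0.953, 0.001]
wrist_force: [0.4, -0.3, -0.7]
opening: 0.602
time_s: 32.65
eef_pos: [0.4666, 0.2343, 0.0536]
eef_rot: [0.002, 0.302, 0.953, 0.002]
wrist_force: [1.8, 1.4, 0.0]
opening: 0.144
tcp [0.4666 0.2343 0.0536] yaw 54.8 op 0.144 F [1.8 1.4 0. ] t 32.65
shift [ 0.0046 -0.0202  0.0079] turn [0.0018 0.0003 0.2213] q6 -0.72
```

View pics/w21.png

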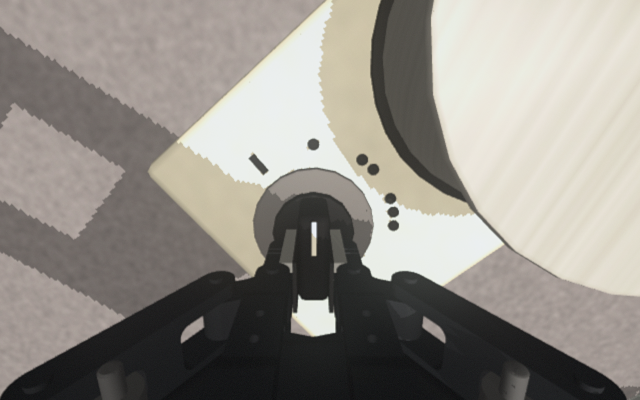

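```bash
python3 -m pendant '[[[0,0,0,0,0,0.04],[0,0,0,0,0,0.04],[0,0,0,0,0,0.04],[0,0,0,0,0,0.04],[0,0,0,0,0,0.04],[0,0,0,0,0,0]]]' 1
python3 - <<'E'
from h import *
go([.4635,.2315,.052],np.radians(15))
c=cam("wrist"); save(c,"w22.png")
E
```

```text
time_s: 33.45
eef_pos: [0.4652, 0.2334, 0.0536]
eef_rot: [0.0, 0.589, 0.808, 0.001]
wrist_force: [0.6, 2.2, -1.3]
opening: 0.153
tcp [0.4652 0.2334 0.0536] yaw 17.8 op 0.153 F [ 0.6  2.2 -1.3] t 33.45
shift [-0.0065 -0.0113  0.0078] turn [ 0.0006 -0.0002  0.0153] q6 -0.07
```

View pics/w22.png

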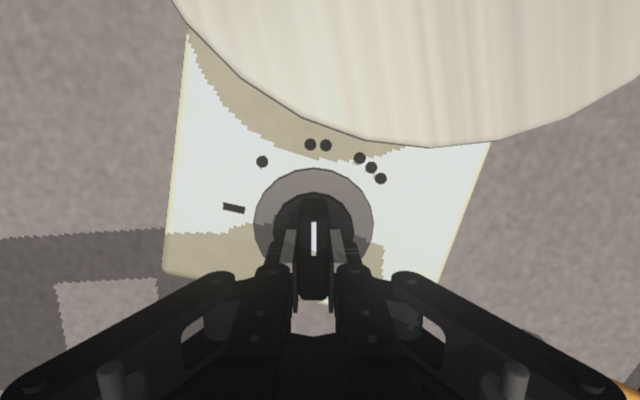

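```bash
python3 -m pendant '[[[0,0,0,0,0,0.014],[0,0,0,0,0,0]]]' 1; python3 -m pendant '[[[0,0,0,0,0,0],[0,0,0,0,0,0],[0,0,0,0,0,0]]]' 0.5; python3 -m pendant '[[[0,0,-0.1,0,0,0],[0,0,-0.2,0,0,0],[0,0,-0.25,0,0,0],[0,0,-0.25,0,0,0],[0,0,-0.15,0,0,0],[0,0,0,0,0,0]]]' 0.5
python3 - <<'E'
from h import *
c=cam("wrist"); save(c,"w23.png"); t=cam("top"); save(t,"t23.png"); s=cam("side"); save(s,"s23.png",(220,90,340,200),6)
go([.52,-.175,.2],np.radians(5))
E
```

```text
time_s: 33.75
eef_pos: [0.4652, 0.2334, 0.0536]
eef_rot: [0.0, 0.605, 0.796, 0.001]
wrist_force: [0.8, 2.0, -0.4]
opening: 0.152
time_s: 34.12
eef_pos: [0.465, 0.2328, 0.0535]
eef_rot: [0.0, 0.603, 0.797, 0.0]
wrist_force: [-0.8, 0.7, 1.0]
opening: 0.502
time_s: 34.88
eef_pos: [0.4641, 0.232, 0.2485]
eef_rot: [-0.0, 0.603, 0.798, -0.001]
wrist_force: [-0.2, -0.2, -0.8]
opening: 0.502
tcp [0.4618 0.2314 0.2443] yaw 15.9 op 0.5 F [-0.3 -0.7 -0.3] t 35.02
shift [-2.0342 -0.2733  0.2251] turn [-0.003   0.0005  0.0604] q6 -0.04
```

View pics/w23.png

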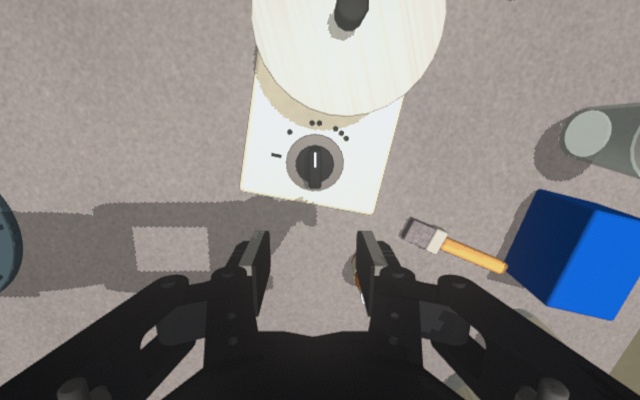

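View pics/t23.png

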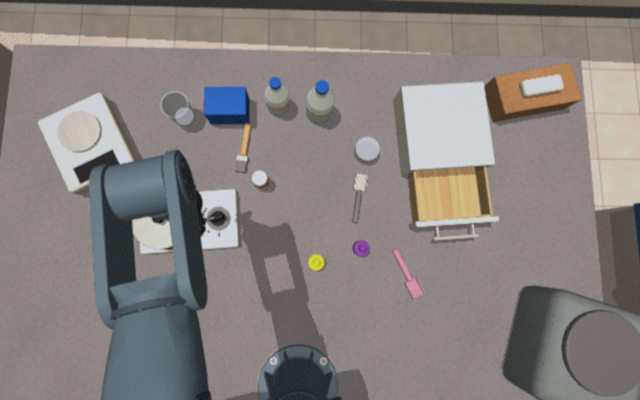

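The dial points at two dots (315,123 in the wrist view). The brush seems to have shifted slightly and will be measured again. Now the scoop and the drawer.

Run:
```python
from meas import *
t=cam("top"); save(t,"t24.png",(390,70,530,250),4.4); save(t,"t24b.png",(225,110,385,230),5)
hsv=cv2.cvtColor(t["pixels"],cv2.COLOR_BGR2HSV)
m=((hsv[...,1]>70)&(hsv[...,0]>8)&(hsv[...,0]<28)).astype(np.uint8); m[:, :225]=0; m[:,270:]=0; m[:110]=0
for b in blobs(t,m,30):
    cs,_=cv2.findContours(b[2].astype(np.uint8),0,1); r=cv2.minAreaRect(cs[0]); print("brush handle",r)
```

```text
brush handle ((245.14865112304688, 139.1081085205078), (6.575959205627441, 31.071409225463867), 9.462322235107422)
brush handle ((263.4615173339844, 184.19227600097656), (5.269651889801025, 14.422204971313477), 56.3099365234375)
```

View pics/t24.png

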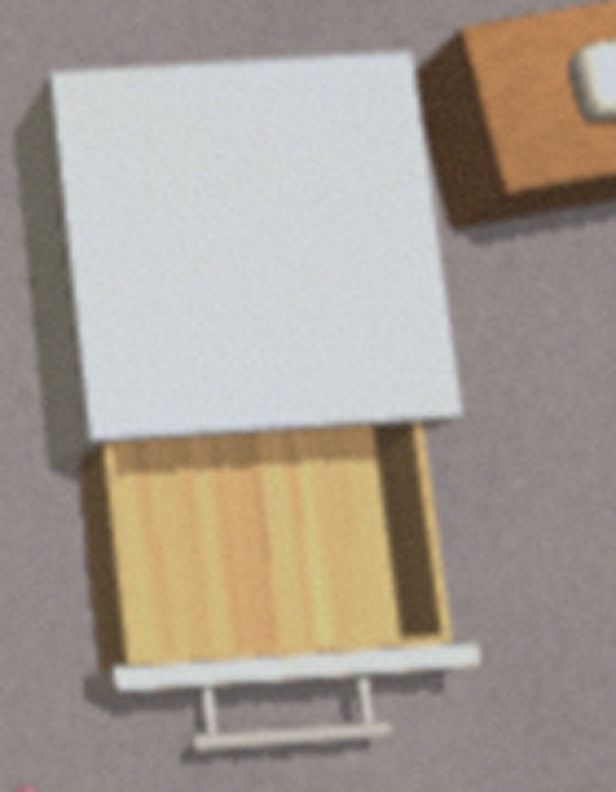

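View pics/t24b.png

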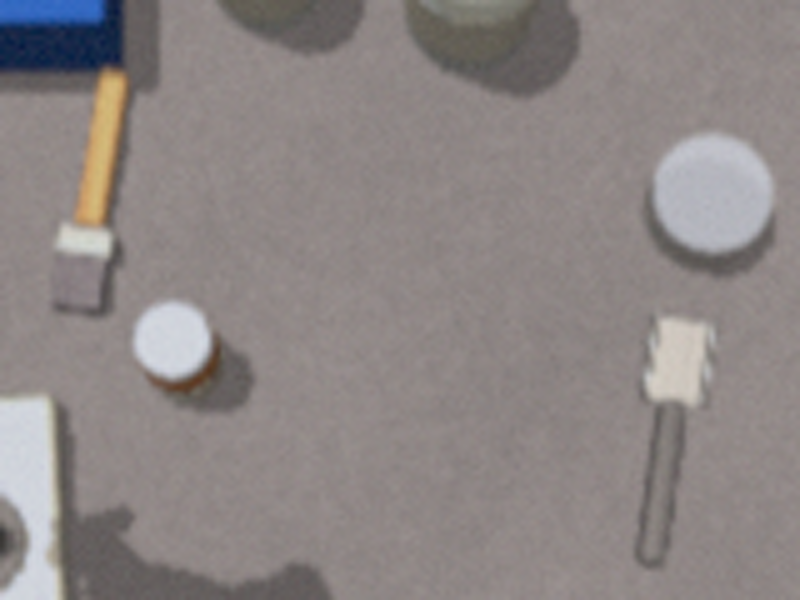

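Run:
```python
from meas import *
t=cam("top"); s=cam("side")
def Q(a,b,z): return plane(t,390+a/4.4,70+b/4.4,z)
def W(a,b,z): return plane(t,225+a/5,110+b/5,z)
c=[Q(52,75,.1),Q(413,52,.1),Q(462,412,.1),Q(92,440,.1)]
for q in c: print("cab",q.round(4))
d=c[3]-c[2]; print("cab front width",np.linalg.norm(d),"yaw",np.degrees(np.arctan2(-d[0],d[1])))
d=c[0]-c[3]; print("cab side",np.linalg.norm(d),"yaw",np.degrees(np.arctan2(d[1],d[0])))
a,b=Q(196,742,.062),Q(390,730,.062); print("handle",a.round(4),b.round(4),((a+b)/2).round(4),np.linalg.norm(a-b))
pa,pb=Q(115,668,.088),Q(480,648,.088); print("panel back top",pa.round(4),pb.round(4),np.linalg.norm(pa-pb))
pa,pb=Q(118,690,.088),Q(480,666,.088); print("panel front top",pa.round(4),pb.round(4),np.linalg.norm(pa-pb))
print("floor corners: backright?",Q(398,640,.022).round(4),Q(375,430,.022).round(4))
for n,pp,z in [("scoop end/panstart/panend",[(650,565),(670,403),(683,318)],.016),("brush",[(115,68),(93,225),(80,312)],.018)]:
    for p in pp: X=W(*p,z); print(n,X.round(4),proj(s,X).round(1))
save(s,"s25.png",(310,120,410,280),5)
```

```text
cab [ 0.8419 -0.2889  0.1   ]
cab [ 0.8631 -0.5286  0.1   ]
cab [ 0.621  -0.5472  0.1   ]
cab [ 0.599  -0.3085  0.1   ]
cab front width 0.23961645822804828 yaw 5.255634918484979
cab side 0.2436926889560542 yaw 4.633389755145602
handle [ 0.4107 -0.3818  0.062 ] [ 0.4197 -0.5081  0.062 ] [ 0.4152 -0.445   0.062 ] 0.12668139446051976
panel back top [ 0.4555 -0.3227  0.088 ] [ 0.471  -0.5562  0.088 ] 0.23396281410477549
panel front top [ 0.4417 -0.3242  0.088 ] [ 0.4596 -0.5555  0.088 ] 0.23196197003261604
floor corners: backright? [ 0.482  -0.5358  0.022 ] [ 0.6262 -0.5274  0.022 ]
scoop end/panstart/panend [ 0.4556 -0.1636  0.016 ] [321.9 253.8]
scoop end/panstart/panend [ 0.5524 -0.1762  0.016 ] [356.1 248.2]
scoop end/panstart/panend [ 0.6041 -0.1845  0.016 ] [374.3 245.6]
brush [0.7526 0.1595 0.018 ] [370.5 169.8]
brush [0.655  0.1696 0.018 ] [343.2 173.9]
brush [0.6019 0.1755 0.018 ] [328.  176.1]
```

View pics/s25.png

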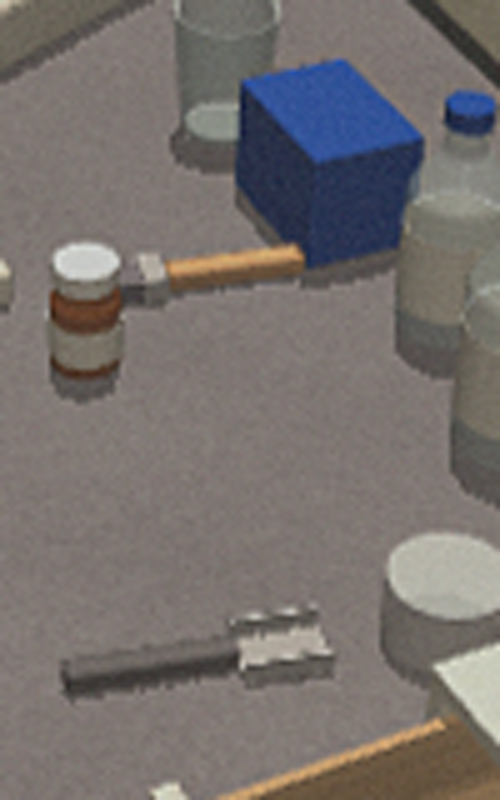

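```bash
python3 -m pendant '[[[-0.2,-0.03,0,0,0,0],[-0.24,-0.035,0,0,0,0],[-0.24,-0.035,0,0,0,0],[-0.24,-0.035,0,0,0,0],[-0.24,-0.035,0,0,0,0],[-0.24,-0.035,0,0,0,0],[-0.24,-0.035,0,0,0,0],[-0.24,-0.035,0,0,0,0],[-0.1,-0.02,0,0,0,0],[0,0,0,0,0,0]]]' 0.4;  python3 -m pendant '[[[0,0,0,0,0,-0.05],[0,0,0,0,0,-0.05],[0,0,0,0,0,-0.05],[0,0,0,0,0,-0.05],[0,0,0,0,0,-0.05],[0,0,0,0,0,-0.05],[0,0,0,0,0,-0.05],[0,0,0,0,0,0]]]'
python3 - <<'E'
from h import *
go([.530,-.1737,.12],np.radians(82))
c=cam("wrist"); save(c,"w26.png"); print(proj(c,[.53,-.1737,.016]))
E
```

```text
time_s: 36.42
eef_pos: [0.5101, -0.1757, 0.232]
eef_rot: [-0.012, 0.602, 0.799, -0.007]
wrist_force: [0.5, 0.3, -0.9]
opening: 0.605
time_s: 37.42
eef_pos: [0.5081, -0.1588, 0.2285]
eef_rot: [-0.018, 0.072, 0.997, 0.005]
wrist_force: [-0.5, 0.4, -0.1]
opening: 0.602
tcp [ 0.5081 -0.1588  0.2285] yaw 81.8 op 0.602 F [-0.5  0.4 -0.1] t 37.42
shift [-0.1384 -0.0615  0.5375] turn [ 0.0021 -0.0115 -0.0013] q6 -1.95
[302.34649148 193.47387934]
```

View pics/w26.png

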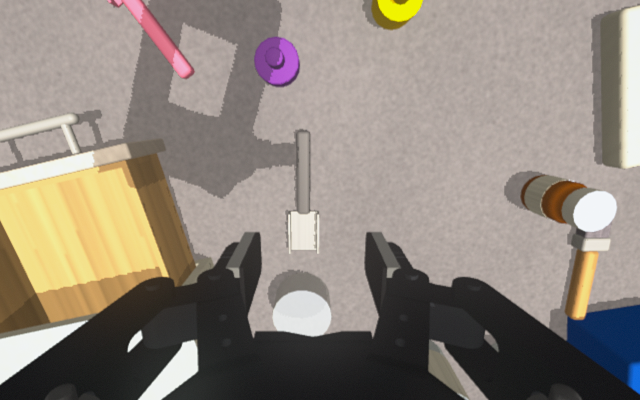

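```bash
python3 -m pendant '[[[-0.07,-0.03,0.15,0.002,-0.011,0],[-0.07,-0.03,0.2,0,0,0],[0,0,0.16,0,0,0],[0,0,0,0,0,0]]]' 0.4
python3 - <<'E'
from h import *
go([.530,-.1737,.004],np.radians(82))
c=cam("wrist"); save(c,"w27.png"); print(proj(c,[.53,-.1737,.016]))
E
```

```text
time_s: 37.98
eef_pos: [0.5345, -0.1716, 0.1245]
eef_rot: [0.001, 0.077, 0.997, 0.0]
wrist_force: [-0.4, 0.5, 0.7]
opening: 0.604
tcp [ 0.5345 -0.1716  0.1245] yaw 81.1 op 0.604 F [-0.4  0.5  0.7] t 37.98
shift [ 0.0216 -0.0138  0.6025] turn [ 0.0001  0.0005 -0.0049] q6 -1.94
[310.20198965 185.93286209]
```

View pics/w27.png

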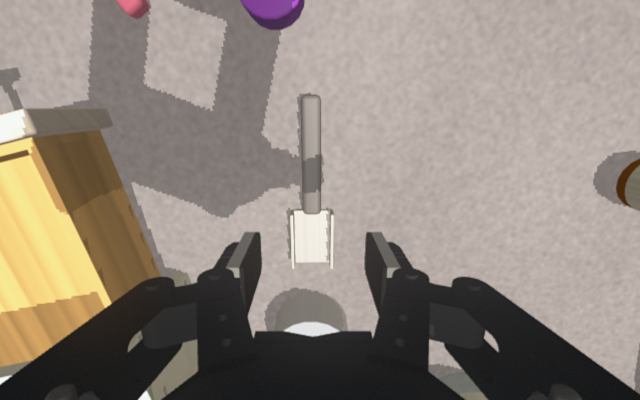

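```bash
python3 -m pendant '[[[0.02,-0.012,0.2,0,0,-0.004],[0,0,0.2,0,0,0],[0,0,0.08,0,0,0],[0,0,0,0,0,0]]]' 0.4
python3 - <<'E'
from h import *
go([.530,-.1737,.004],np.radians(82))
E
```

```text
time_s: 38.52
eef_pos: [0.5382, -0.1766, 0.0369]
eef_rot: [0.009, 0.072, 0.997, -0.004]
wrist_force: [0.4, -1.0, -0.2]
opening: 0.602
tcp [ 0.5382 -0.1766  0.0369] yaw 81.7 op 0.602 F [ 0.4 -1.  -0.2] t 38.52
shift [0.0455 0.0097 0.1638] turn [-0.0019  0.0056 -0.0017] q6 -1.95
```

```bash
python3 -m pendant '[[[0.043,0.01,0.06,-0.002,0.006,-0.001],[0.003,0,0.07,0,0.001,0],[0.002,0,0.025,0,0,0],[0,0,0,0,0,0]]]' 0.4
python3 - <<'E'
from h import *
go([.530,-.1737,.004],np.radians(82))
c=cam("wrist"); save(c,"w28.png")
E
```

```text
time_s: 39.02
eef_pos: [0.5312, -0.1745, 0.0076]
eef_rot: [-0.0, 0.071, 0.997, -0.001]
wrist_force: [-0.2, 0.2, 0.2]
opening: 0.6
tcp [ 0.5312 -0.1745  0.0076] yaw 81.9 op 0.6 F [-0.2  0.2  0.2] t 39.02
shift [0.0064 0.0029 0.0182] turn [-0.0005 -0.0001 -0.0007] q6 -1.96
```

View pics/w28.png

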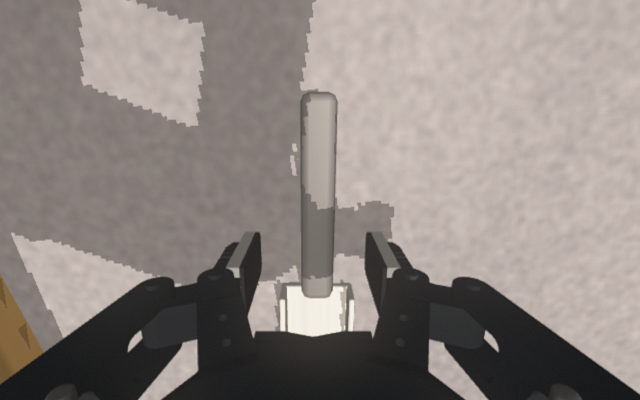

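```bash
python3 -m pendant '[[[0.035,0.002,0.01,0,0,0],[0,0,0.006,0,0,0],[0,0,0,0,0,0]]]' 0.4; python3 -m pendant '[[[0,0,0,0,0,0],[0,0,0,0,0,0],[0,0,0,0,0,0],[0,0,0,0,0,0],[0,0,0,0,0,0]]]' 1
python3 - <<'E'
from h import *
go([.530,-.1737,.004],np.radians(82))
c=cam("wrist"); save(c,"w29.png")
E
```

```text
time_s: 39.45
eef_pos: [0.5243, -0.1733, 0.0051]
eef_rot: [0.0, 0.071, 0.997, -0.001]
wrist_force: [0.6, -0.1, 0.2]
opening: 0.599
time_s: 40.08
eef_pos: [0.5248, -0.1735, 0.0056]
eef_rot: [0.001, 0.071, 0.997, -0.001]
wrist_force: [-0.2, -0.4, 1.8]
opening: 0.165
tcp [ 0.5248 -0.1735  0.0056] yaw 81.9 op 0.165 F [-0.2 -0.4  1.8] t 40.08
shift [-0.0261  0.0028  0.0079] turn [-0.0008  0.0006 -0.0007] q6 -1.96
```

View pics/w29.png

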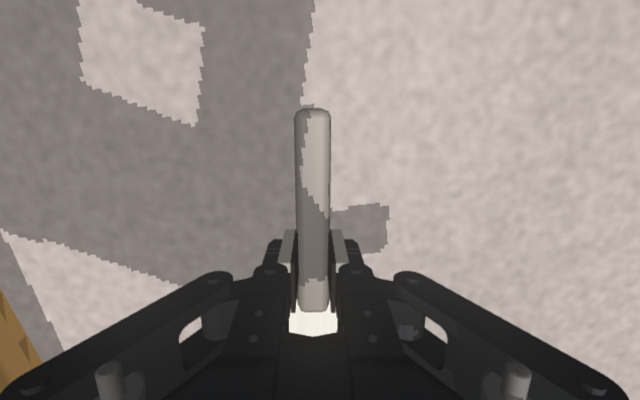

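```bash
python3 -m pendant '[[[0,0,-0.1,0,0,0],[0,0,-0.2,0,0,0],[0,0,-0.25,0,0,0],[0,0,-0.25,0,0,0],[0,0,-0.2,0,0,0]]]' 1; python3 -m pendant '[[[0,0,0,0,0,0.05],[0,0,0,0,0,0.05],[0,0,0,0,0,0.05],[0,0,0,0,0,0.05],[0,0,0,0,0,0.05],[0,0,0,0,0,0.05],[0,0,0,0,0,0.05],[0,0,0,0,0,0.04],[0,0,0,0,0,0]]]' 1
python3 - <<'E'
from h import *
go([.5547,-.4323,.18],np.radians(5))
c=cam("wrist"); save(c,"w30.png")
E
```

```text
time_s: 40.75
eef_pos: [0.5212, -0.1712, 0.2055]
eef_rot: [-0.004, 0.071, 0.997, 0.001]
wrist_force: [-0.6, -0.2, -1.4]
opening: 0.164
time_s: 41.88
eef_pos: [0.522, -0.1713, 0.2082]
eef_rot: [-0.002, 0.647, 0.763, -0.001]
wrist_force: [-0.7, 0.6, -0.6]
opening: 0.168
tcp [ 0.522  -0.1713  0.2082] yaw 9.4 op 0.168 F [-0.7  0.6 -0.6] t 41.88
shift [-1.3144 -0.0515  0.1387] turn [-0.0012 -0.0005  0.0245] q6 -0.7
```

View pics/w30.png

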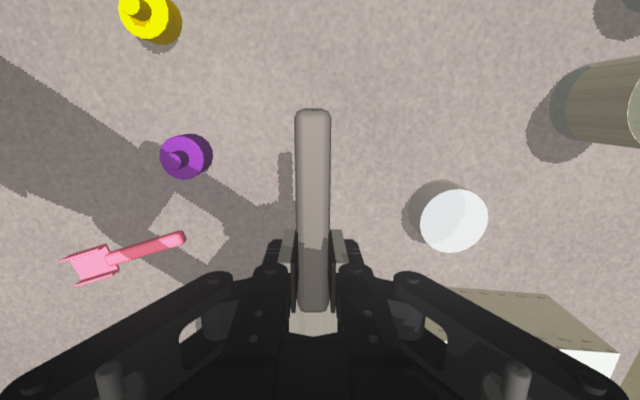

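Held. Moving over the drawer.

```bash
python3 -m pendant '[[[-0.16,0,0,0,0,0.012],[-0.2,0,0,0,0,0.012],[-0.22,0,0,0,0,0],[-0.22,0,0,0,0,0],[-0.22,0,0,0,0,0],[-0.15,0,0,0,0,0],[-0.06,0,0,0,0,0],[0,0,0,0,0,0],[0,0,0,0,0,0]]]' 1
python3 - <<'E'
from h import *
go([.5547,-.4323,.12],np.radians(5))
c=cam("wrist"); save(c,"w31.png"); t=cam("top"); save(t,"t31.png",(390,70,530,250),4.4); s=cam("side"); save(s,"s31.png",(290,180,530,370),3)
E
```

```text
time_s: 43.05
eef_pos: [0.5501, -0.4199, 0.2052]
eef_rot: [-0.004, 0.667, 0.745, -0.0]
wrist_force: [0.2, 0.5, -1.2]
opening: 0.163
tcp [ 0.5501 -0.4199  0.2052] yaw 6.4 op 0.163 F [ 0.2  0.5 -1.2] t 43.05
shift [-0.0666  0.0179  0.4255] turn [-0.0016 -0.0017  0.0077] q6 -0.93
```

View pics/w31.png

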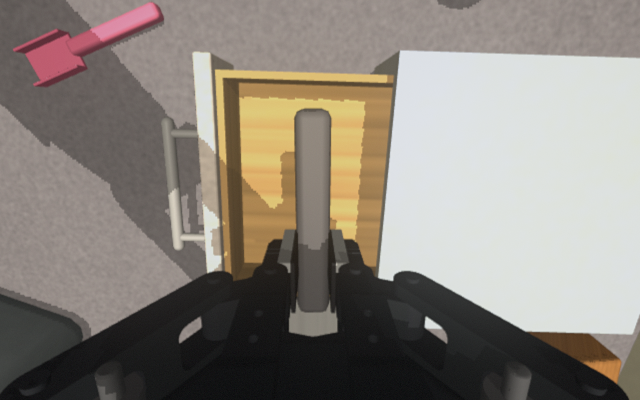

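View pics/s31.png

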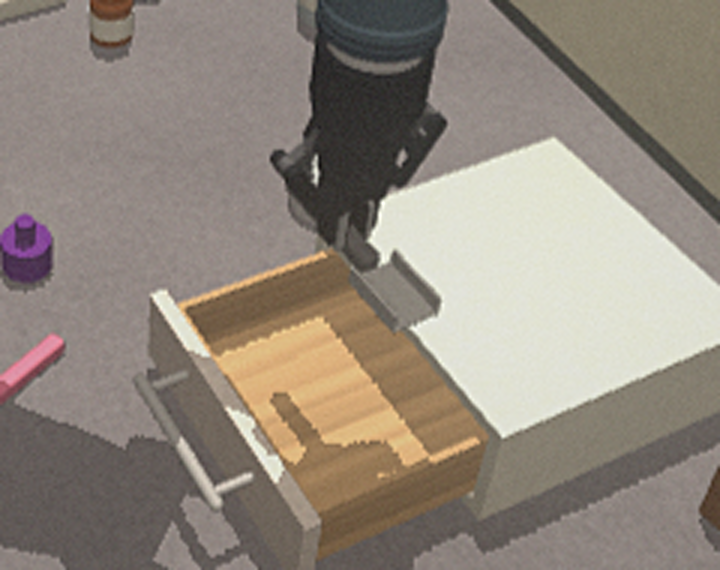

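View pics/t31.png

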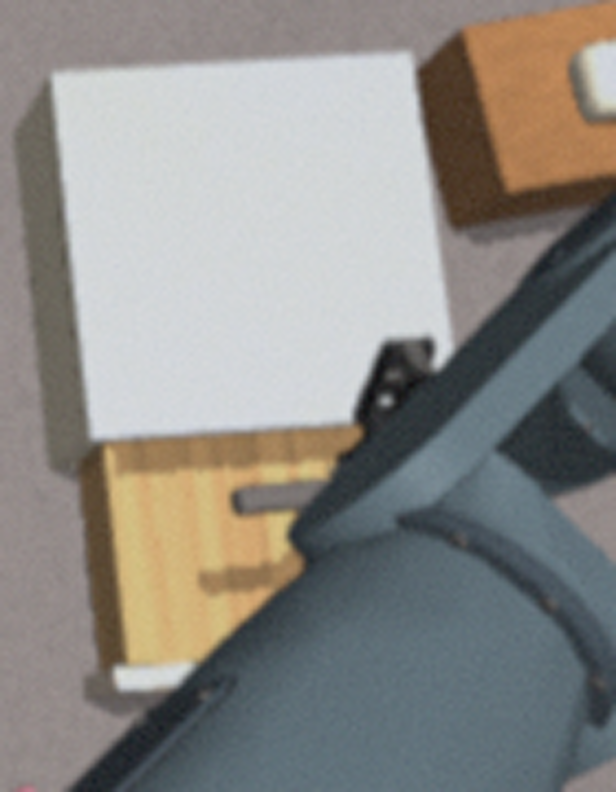

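```bash
python3 -m pendant '[[[-0.06,0.018,0.12,-0.001,-0.001,0.007],[0,0,0.2,0,0,0],[0,0,0.1,0,0,0],[0,0,0,0,0,0]]]' 1
python3 - <<'E'
from h import *
go([.5547,-.4323,.03],np.radians(5))
E
```

```text
time_s: 43.7
eef_pos: [0.5572, -0.4296, 0.1224]
eef_rot: [0.001, 0.674, 0.739, -0.0]
wrist_force: [-0.0, -0.4, -0.2]
opening: 0.163
tcp [ 0.5572 -0.4296  0.1224] yaw 5.3 op 0.163 F [-0.  -0.4 -0.2] t 43.7
shift [-0.0115 -0.0139  0.4619] turn [0.0003 0.0005 0.0018] q6 -0.92
```

```bash
python3 -m pendant '[[[-0.011,-0.014,0.15,0,0,0.001],[0,0,0.15,0,0,0],[0,0,0,0,0,0],[0,0,0,0,0,0]]]' 1
python3 - <<'E'
from h import *
go([.5547,-.4323,.03],np.radians(5))
c=cam("wrist"); save(c,"w32.png");
E
```

```text
time_s: 44.2
eef_pos: [0.5586, -0.435, 0.0698]
eef_rot: [0.006, 0.674, 0.739, -0.001]
wrist_force: [0.1, 0.7, 0.0]
opening: 0.163
tcp [ 0.5586 -0.435   0.0698] yaw 5.2 op 0.163 F [0.1 0.7 0. ] t 44.2
shift [ 0.0174 -0.0197  0.1988] turn [0.0025 0.0033 0.0013] q6 -0.92
```

View pics/w32.png

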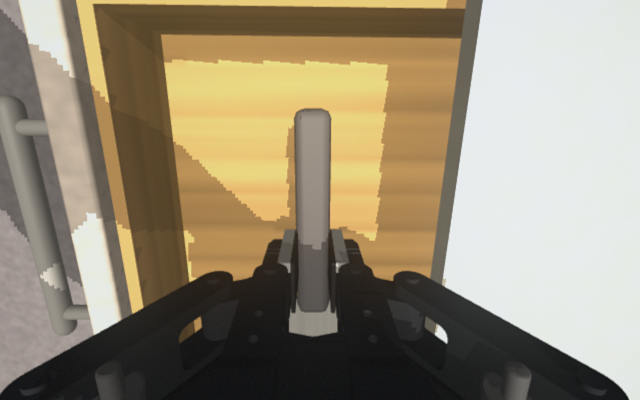

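```bash
python3 -m pendant '[[[0.017,-0.018,0.08,0.002,0.003,0.001],[0.002,0,0.07,0.001,0.001,0],[0,0,0.03,0,0,0],[0,0,0,0,0,0]]]' 1
python3 - <<'E'
from h import *
go([.5547,-.4323,.029],np.radians(5))
E
```

```text
time_s: 44.75
eef_pos: [0.5553, -0.4322, 0.0335]
eef_rot: [-0.001, 0.675, 0.738, 0.0]
wrist_force: [-0.8, 0.8, -1.2]
opening: 0.166
tcp [ 0.5553 -0.4322  0.0335] yaw 5.0 op 0.166 F [-0.8  0.8 -1.2] t 44.75
shift [-0.0005 -0.003   0.0226] turn [-0.0002 -0.0003  0.0003] q6 -0.92
```

```bash
python3 -m pendant '[[[0,-0.002,0.02,0,0,0],[0,0,0.004,0,0,0],[0,0,0,0,0,0]]]' 1; python3 -m pendant '[[[0,0,0,0,0,0],[0,0,0,0,0,0],[0,0,0,0,0,0]]]' 0.62; python3 -m pendant '[[[0,0,-0.1,0,0,0],[0,0,-0.2,0,0,0],[0,0,-0.25,0,0,0],[0,0,-0.25,0,0,0],[0,0,-0.1,0,0,0],[0,0,0,0,0,0]]]' 0.62
python3 - <<'E'
from h import *
c=cam("wrist"); save(c,"w33.png"); t=cam("top"); save(t,"t33.png");save(t,"t33b.png",(225,110,385,230),5)
go([.668,.1685,.22],np.radians(84))
E
```

```text
time_s: 45.12
eef_pos: [0.5551, -0.4325, 0.0288]
eef_rot: [-0.0, 0.675, 0.738, 0.0]
wrist_force: [0.7, -0.1, -1.3]
opening: 0.166
time_s: 45.5
eef_pos: [0.555, -0.4329, 0.0296]
eef_rot: [0.0, 0.675, 0.738, -0.0]
wrist_force: [-0.7, 0.5, -0.1]
opening: 0.383
time_s: 46.25
eef_pos: [0.5572, -0.4337, 0.2244]
eef_rot: [0.005, 0.675, 0.738, -0.0]
wrist_force: [0.3, 0.7, -0.3]
opening: 0.383
tcp [ 0.5563 -0.4329  0.2213] yaw 5.1 op 0.375 F [ 0.2 -0.4 -0.1] t 46.35
shift [ 2.9459e+00  8.2210e-01 -2.1000e-03] turn [ 2.000e-04  2.000e-03 -4.385e-01] q6 -0.92
```

View pics/w33.png

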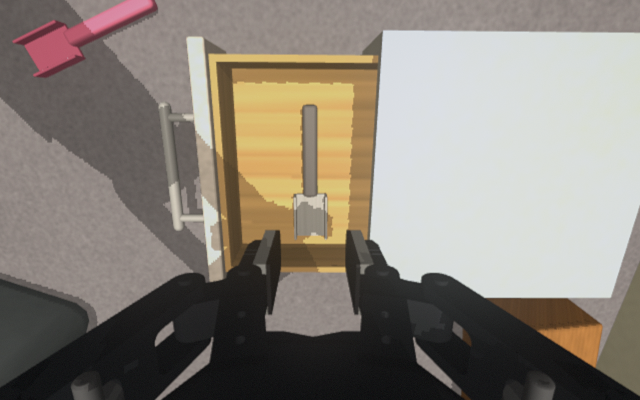

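View pics/t33b.png

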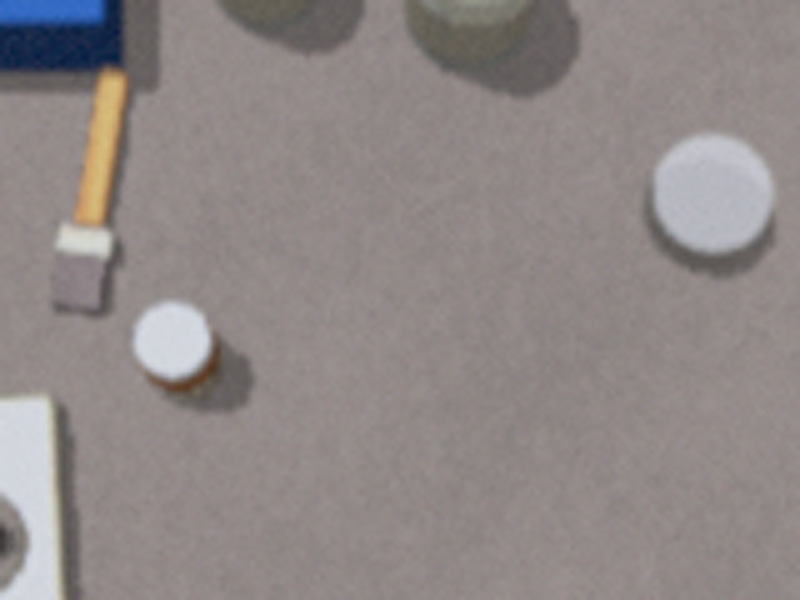

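```bash
python3 -m pendant '[[[0.2,0.05,0,0,0.001,0],[0.25,0.07,0,0,0.001,0],[0.25,0.07,0,0,0,0],[0.25,0.07,0,0,0,0],[0.25,0.07,0,0,0,0],[0.25,0.07,0,0,0,0],[0.25,0.07,0,0,0,0],[0.25,0.07,0,0,0,0],[0.25,0.07,0,0,0,0],[0.25,0.07,0,0,0,0],[0.25,0.07,0,0,0,0],[0,0,0,0,0,0]]]' 0.4
python3 - <<'E'
from h import *
go([.668,.1685,.22],np.radians(84))
E
```

```text
time_s: 47.85
eef_pos: [0.65, 0.1385, 0.2001]
eef_rot: [-0.017, 0.676, 0.736, -0.004]
wrist_force: [-0.5, -1.4, 0.4]
opening: 0.601
tcp [0.65   0.1385 0.2001] yaw 4.9 op 0.601 F [-0.5 -1.4  0.4] t 47.85
shift [ 0.144   0.0993 -0.0998] turn [-0.0036 -0.0115 -0.4397] q6 -0.06
```

```bash
python3 -m pendant '[[[0.07,0.05,0,-0.003,-0.011,0],[0.07,0.05,0,0,0,0],[0,0,0,0,0,-0.055],[0,0,0,0,0,-0.055],[0,0,0,0,0,-0.055],[0,0,0,0,0,-0.055],[0,0,0,0,0,-0.055],[0,0,0,0,0,-0.055],[0,0,0,0,0,-0.055],[0,0,0,0,0,-0.05],[0,0,0,0,0,0]]]' 0.4
python3 - <<'E'
from h import *
go([.668,.1685,.13],np.radians(84))
c=cam("wrist"); save(c,"w34.png"); print(proj(c,[.668,.1685,.018]))
E
```

```text
time_s: 49.22
eef_pos: [0.6651, 0.1596, 0.186]
eef_rot: [-0.02, 0.042, 0.999, -0.009]
wrist_force: [0.7, -0.4, 0.5]
opening: 0.601
tcp [0.6651 0.1596 0.186 ] yaw 85.2 op 0.601 F [ 0.7 -0.4  0.5] t 49.23
shift [-0.022   0.0513  0.2783] turn [-0.0066 -0.0127  0.0064] q6 -1.41
[325.41439671 184.12219016]
```

View pics/w34.png

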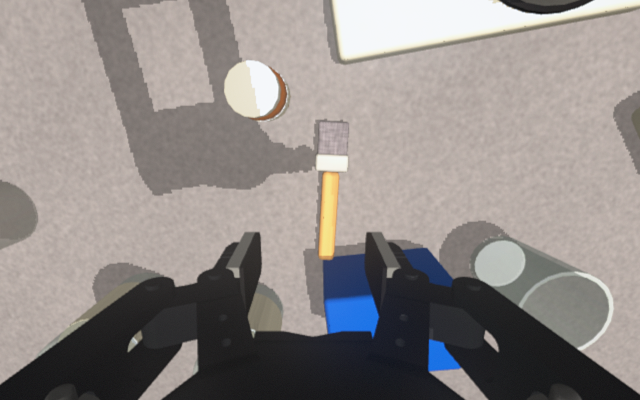

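```bash
python3 -m pendant '[[[-0.03,0.045,0.1,-0.006,-0.012,0.01],[0,0.006,0.15,0,0,0.004],[0,0,0.1,0,0,0],[0,0,0,0,0,0]]]' 0.4
python3 - <<'E'
from h import *
go([.671,.1683,.006],np.radians(83))
c=cam("wrist"); save(c,"w35.png"); print(proj(c,[.671,.1683,.018]))
E
```

```text
time_s: 49.78
eef_pos: [0.6718, 0.1675, 0.1133]
eef_rot: [-0.001, 0.072, 0.997, -0.001]
wrist_force: [-0.1, 0.2, 0.6]
opening: 0.598
tcp [0.6718 0.1675 0.1133] yaw 81.7 op 0.598 F [-0.1  0.2  0.6] t 49.77
shift [0.004  0.0043 0.5365] turn [-0.0005 -0.0004 -0.0071] q6 -1.35
[314.57855701 194.30215065]
```

View pics/w35.png

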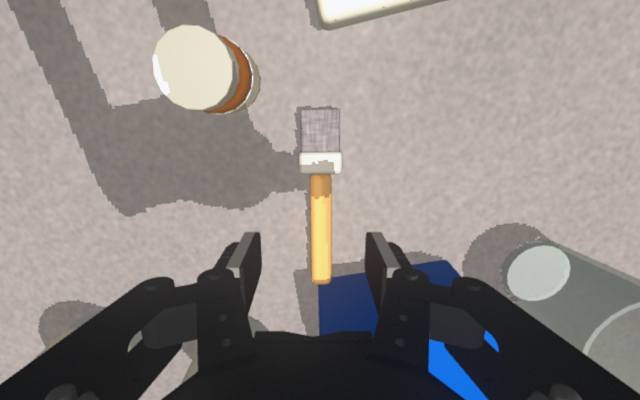

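```bash
python3 -m pendant '[[[0.004,0.012,0.2,0,0,-0.002],[0,0,0.2,0,0,0],[0,0,0.04,0,0,0],[0,0,0,0,0,0]]]' 0.4
python3 - <<'E'
from h import *
go([.671,.1695,.006],np.radians(82))
c=cam("wrist"); save(c,"w36.png"); print(proj(c,[.671,.1683,.018]))
E
```

```text
time_s: 50.32
eef_pos: [0.6783, 0.1702, 0.0325]
eef_rot: [0.006, 0.07, 0.998, 0.0]
wrist_force: [-0.1, -0.6, 0.6]
opening: 0.6
tcp [0.6783 0.1702 0.0325] yaw 82.0 op 0.6 F [-0.1 -0.6  0.6] t 50.33
shift [ 0.0373 -0.0085  0.1319] turn [ 0.0005  0.0038 -0.    ] q6 -1.35
[308.5688453  224.06699221]
```

View pics/w36.png

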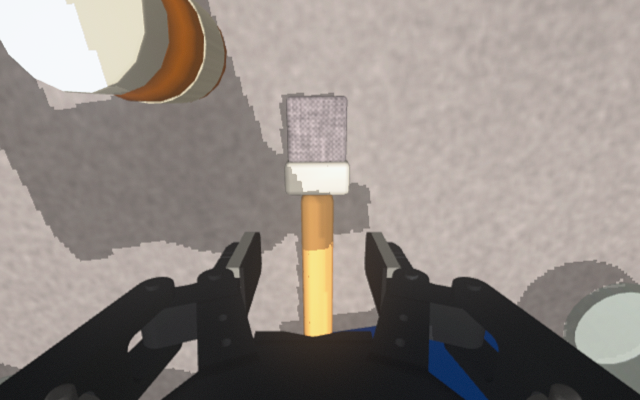

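```bash
python3 -m pendant '[[[0.035,0,0.05,0,0.004,0],[0.003,0,0.06,0,0.001,0],[0,0,0.015,0,0,0],[0,0,0,0,0,0]]]' 0.4
python3 - <<'E'
from h import *
go([.671,.1695,.006],np.radians(82))
E
```

```text
time_s: 50.88
eef_pos: [0.673, 0.1716, 0.0102]
eef_rot: [0.001, 0.07, 0.998, 0.001]
wrist_force: [1.3, 0.9, 0.3]
opening: 0.597
tcp [0.673  0.1716 0.0102] yaw 82.0 op 0.597 F [1.3 0.9 0.3] t 50.88
shift [ 0.0087 -0.0119  0.021 ] turn [ 0.0009  0.0004 -0.    ] q6 -1.35
```

```bash
python3 -m pendant '[[[0.005,-0.006,0.015,0,0,0],[0,0,0.005,0,0,0],[0,0,0,0,0,0]]]' 0.4; python3 -m pendant '[[[0,0,0,0,0,0],[0,0,0,0,0,0],[0,0,0,0,0,0],[0,0,0,0,0,0],[0,0,0,0,0,0]]]' 1;python3 - <<'E'
from h import *
c=cam("wrist"); save(c,"w37.png"); go([.671,.1695,.006],np.radians(82))
E
```

```text
time_s: 51.25
eef_pos: [0.6721, 0.1704, 0.0063]
eef_rot: [0.001, 0.07, 0.998, 0.001]
wrist_force: [1.1, 1.2, -0.8]
opening: 0.598
time_s: 51.88
eef_pos: [0.6724, 0.1706, 0.0068]
eef_rot: [0.001, 0.07, 0.998, 0.001]
wrist_force: [-0.3, -0.0, -0.2]
opening: 0.192
tcp [0.6724 0.1706 0.0069] yaw 82.0 op 0.186 F [-0.1  0.3  0.2] t 51.92
shift [ 0.0063 -0.0063  0.0043] turn [ 0.001   0.0008 -0.    ] q6 -1.36
```

View pics/w37.png

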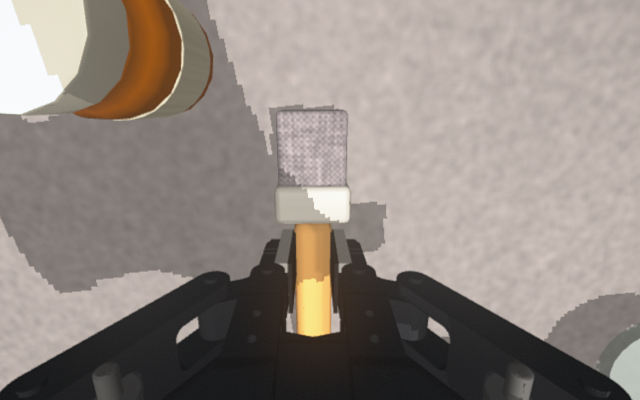

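```bash
python3 -m pendant '[[[0,0,-0.1,0,0,0],[0,0,-0.2,0,0,0],[0,0,-0.25,0,0,0],[0,0,-0.25,0,0,0],[0,0,-0.2,0,0,0],[0,0,-0.05,0,0,0]]]' 1; python3 -m pendant '[[[0,0,0,0,0,0.05],[0,0,0,0,0,0.05],[0,0,0,0,0,0.05],[0,0,0,0,0,0.05],[0,0,0,0,0,0.05],[0,0,0,0,0,0.05],[0,0,0,0,0,0.05],[0,0,0,0,0,0.04],[0,0,0,0,0,0.03],[0,0,0,0,0,0]]]' 1
python3 - <<'E'
from h import *
go([.507,-.429,.2],np.radians(5))
c=cam("wrist"); save(c,"w38.png")
E
```

```text
time_s: 52.68
eef_pos: [0.6714, 0.1699, 0.2287]
eef_rot: [0.002, 0.07, 0.998, 0.002]
wrist_force: [-0.4, -0.3, 0.1]
opening: 0.19
time_s: 53.92
eef_pos: [0.6651, 0.1694, 0.2197]
eef_rot: [-0.005, 0.682, 0.731, -0.003]
wrist_force: [-0.0, 0.5, -0.5]
opening: 0.192
tcp [0.6651 0.1694 0.2197] yaw 3.9 op 0.192 F [-0.   0.5 -0.5] t 53.92
shift [-2.931  -0.992   0.1023] turn [-0.0034 -0.0008 -0.006 ] q6 0.01
```

View pics/w38.png

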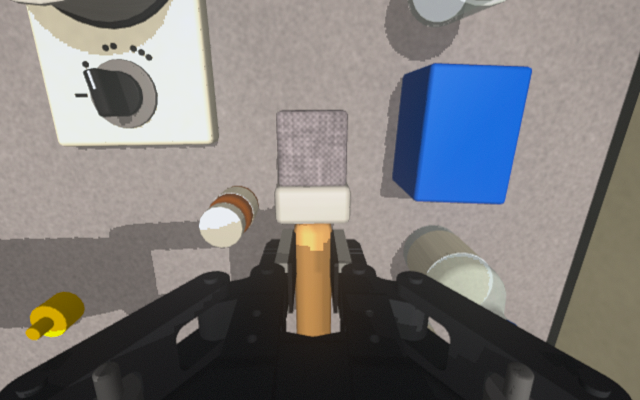

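```bash
python3 -m pendant '[[[-0.2,-0.06,0,-0.003,-0.001,0],[-0.24,-0.08,0,0,0,0],[-0.24,-0.08,0,0,0,0],[-0.24,-0.08,0,0,0,0],[-0.24,-0.08,0,0,0,0],[-0.24,-0.08,0,0,0,0],[-0.24,-0.08,0,0,0,0],[-0.24,-0.08,0,0,0,0],[-0.24,-0.08,0,0,0,0],[-0.24,-0.08,0,0,0,0],[-0.2,-0.08,0,0,0,0],[0,0,0,0,0,0]]]' 1
python3 - <<'E'
from h import *
go([.507,-.429,.15],np.radians(5))
E
```

```text
time_s: 55.48
eef_pos: [0.5286, -0.3699, 0.2162]
eef_rot: [-0.002, 0.672, 0.741, -0.001]
wrist_force: [0.7, 0.9, -0.4]
opening: 0.19
tcp [ 0.5286 -0.3699  0.2162] yaw 5.6 op 0.19 F [ 0.7  0.9 -0.4] t 55.48
shift [-0.2839 -0.135   0.3313] turn [-0.0014 -0.0003  0.0033] q6 -0.89
```

```bash
python3 -m pendant '[[[-0.14,-0.065,0.05,-0.001,0,0.002],[-0.14,-0.065,0.1,0,0,0],[0,0,0.13,0,0,0],[0,0,0,0,0,0]]]' 1
python3 - <<'E'
from h import *
go([.507,-.429,.10],np.radians(5))
c=cam("wrist"); save(c,"w39.png"); t=cam("top"); save(t,"t39.png",(390,70,530,250),4.4);
E
```

```text
time_s: 55.98
eef_pos: [0.5082, -0.4267, 0.1583]
eef_rot: [-0.002, 0.671, 0.741, 0.001]
wrist_force: [0.1, 0.9, -1.6]
opening: 0.188
tcp [ 0.5082 -0.4267  0.1583] yaw 5.7 op 0.188 F [ 0.1  0.9 -1.6] t 55.98
shift [-0.012  -0.0071  0.2916] turn [-0.0003 -0.001   0.0037] q6 -0.98
```

View pics/w39.png

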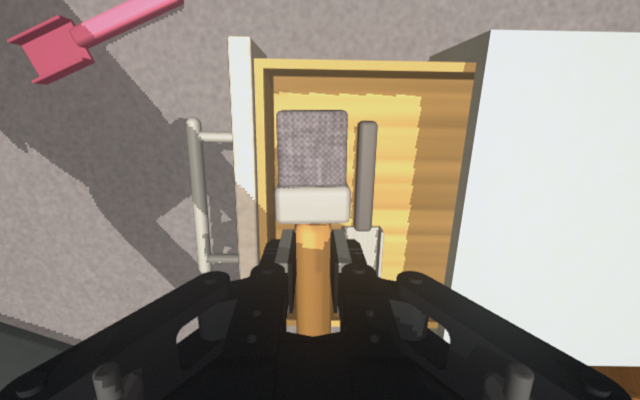

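View pics/t39.png

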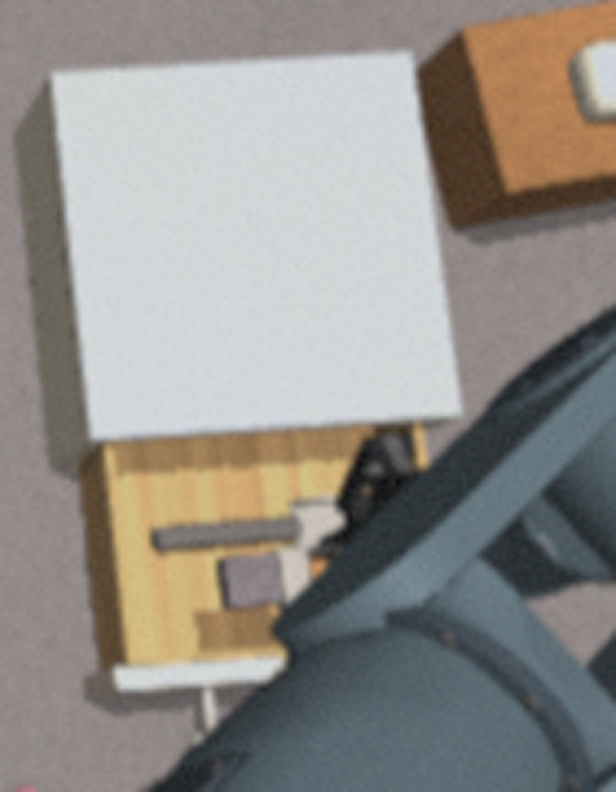

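```bash
python3 -m pendant '[[[-0.012,0.01,0.15,0,-0.001,0.003],[0,0,0.15,0,0,0],[0,0,0,0,0,0]]]' 1
python3 - <<'E'
from h import *
go([.511,-.429,.031],np.radians(5))
E
```

```text
time_s: 56.45
eef_pos: [0.516, -0.4312, 0.1068]
eef_rot: [0.007, 0.673, 0.739, -0.001]
wrist_force: [-0.4, -0.1, -0.6]
opening: 0.193
tcp [ 0.516  -0.4312  0.1068] yaw 5.4 op 0.193 F [-0.4 -0.1 -0.6] t 56.45
shift [ 0.0179 -0.0267  0.3788] turn [0.0024 0.0039 0.002 ] q6 -0.97
```

```bash
python3 -m pendant '[[[0.018,-0.025,0.08,0.002,0.004,0.002],[0.002,0,0.13,0.001,0.001,0],[0.002,-0.003,0.06,0.001,0.001,0],[0,0,0,0,0,0]]]' 1
python3 - <<'E'
from h import *
go([.511,-.429,.031],np.radians(5))
c=cam("wrist"); save(c,"w40.png"); s=cam("side"); save(s,"s40.png",(290,180,530,370),3)
E
```

```text
time_s: 56.95
eef_pos: [0.5118, -0.4284, 0.0534]
eef_rot: [-0.002, 0.675, 0.738, 0.0]
wrist_force: [-0.4, 0.9, 0.5]
opening: 0.188
tcp [ 0.5118 -0.4284  0.0534] yaw 5.1 op 0.188 F [-0.4  0.9  0.5] t 56.95
shift [-0.003  -0.004   0.1121] turn [-0.0009 -0.0011  0.0004] q6 -0.96
```

View pics/w40.png

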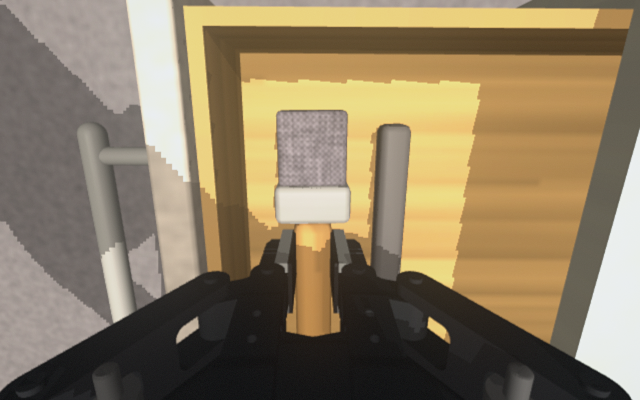

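View pics/s40.png

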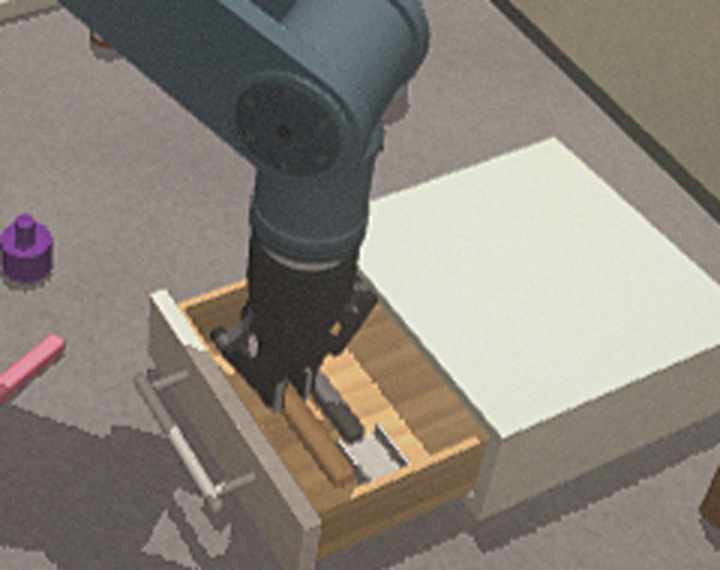

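```bash
python3 -m pendant '[[[-0.003,-0.003,0.06,-0.001,-0.001,0],[0,0,0.04,0,0,0],[0,0,0.01,0,0,0],[0,0,0,0,0,0]]]' 1
python3 - <<'E'
from h import *
go([.511,-.429,.030],np.radians(5))
E
```

```text
time_s: 57.55
eef_pos: [0.5123, -0.4305, 0.0325]
eef_rot: [0.002, 0.675, 0.738, 0.0]
wrist_force: [-0.4, -0.0, -0.4]
opening: 0.188
tcp [ 0.5123 -0.4305  0.0325] yaw 5.1 op 0.188 F [-0.4 -0.  -0.4] t 57.55
shift [ 0.0082 -0.006   0.0125] turn [0.001  0.0011 0.0003] q6 -0.96
```

```bash
python3 -m pendant '[[[0,0,0.012,0.001,0.001,0],[0,0,0,0,0,0]]]' 1; python3 -m pendant '[[[0,0,0,0,0,0],[0,0,0,0,0,0],[0,0,0,0,0,0]]]' 0.7; python3 -m pendant '[[[0,0,-0.06,0,0,0],[0,0,-0.1,0,0,0],[0,0,-0.2,0,0,0],[0,0,-0.25,0,0,0],[0,0,-0.25,0,0,0],[0,0,-0.1,0,0,0],[0,0,0,0,0,0]]]' 0.7
python3 - <<'E'
from h import *
c=cam("wrist"); save(c,"w41.png"); 
go([.37,-.45,.2],np.radians(5))
E
```

```text
time_s: 57.8
eef_pos: [0.5128, -0.4309, 0.0307]
eef_rot: [0.001, 0.675, 0.738, -0.0]
wrist_force: [0.5, 1.0, -0.9]
opening: 0.19
time_s: 58.18
eef_pos: [0.5131, -0.4312, 0.0313]
eef_rot: [0.001, 0.675, 0.738, -0.0]
wrist_force: [0.8, -0.0, 0.3]
opening: 0.301
time_s: 59.05
eef_pos: [0.5134, -0.4317, 0.2393]
eef_rot: [0.005, 0.675, 0.738, -0.001]
wrist_force: [0.1, -0.6, -1.0]
opening: 0.298
tcp [ 0.5132 -0.4315  0.2383] yaw 5.1 op 0.298 F [-0.2 -0.   0.2] t 59.1
shift [-0.0276 -0.7221  0.1883] turn [0.0015 0.0024 0.0004] q6 -0.96
```

View pics/w41.png

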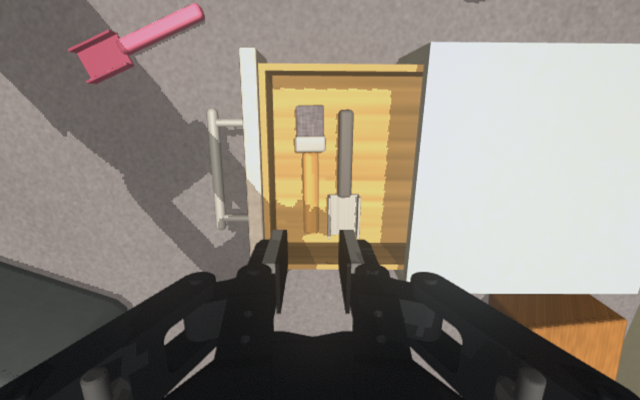

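Run:
```python
from h import *
t=cam("top"); s=cam("side"); save(t,"t41.png",(380,180,640,400),3)
for z in (0,.2,.4):
    X=plane(t,525,290,z); print(z,X,proj(s,X))
    X=plane(t,508,370,z); print(z,X,proj(s,X))
```

```text
0 [ 0.26500339 -0.66775232  0.        ] [319.10041775 468.42998943]
0 [ 0.04065695 -0.60280443  0.        ] [190.03584837 478.3676626 ]
0.2 [ 0.28393701 -0.54962231  0.2       ] [305.50965394 348.20255232]
0.2 [ 0.09918025 -0.49613556  0.2       ] [195.40318413 355.17482885]
0.4 [ 0.30287062 -0.4314923   0.4       ] [290.88813924 218.85682445]
0.4 [ 0.15770355 -0.38946669  0.4       ] [201.15212807 223.22319996]
```

View pics/t41.png

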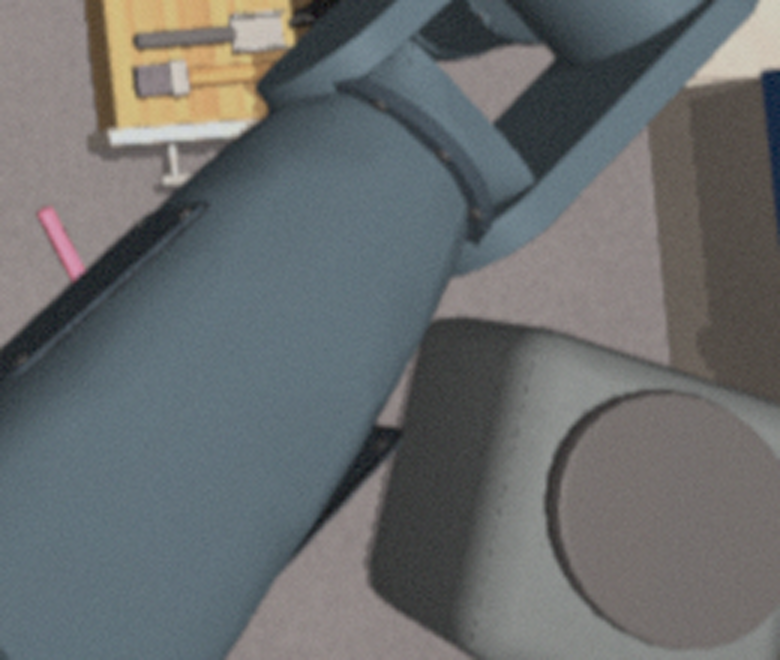

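```bash
python3 -m pendant '[[[-0.02,-0.2,0,0.001,0.002,0],[-0.02,-0.25,0,0,0,0],[0,-0.2,0,0,0,0],[0,-0.07,0,0,0,0],[0,0,0,0,0,0]]]' 1
python3 - <<'E'
from h import *
go([.365,-.449,.05],np.radians(5))
c=cam("wrist"); save(c,"w42.png")
E
```

```text
time_s: 59.82
eef_pos: [0.3642, -0.4474, 0.2256]
eef_rot: [-0.009, 0.675, 0.738, 0.003]
wrist_force: [0.5, 0.3, 0.3]
opening: -0.003
tcp [ 0.3642 -0.4474  0.2256] yaw 5.1 op -0.003 F [0.5 0.3 0.3] t 59.83
shift [-0.0236  0.0101  0.8778] turn [-0.0025 -0.0055  0.0007] q6 -1.18
```

View pics/w42.png

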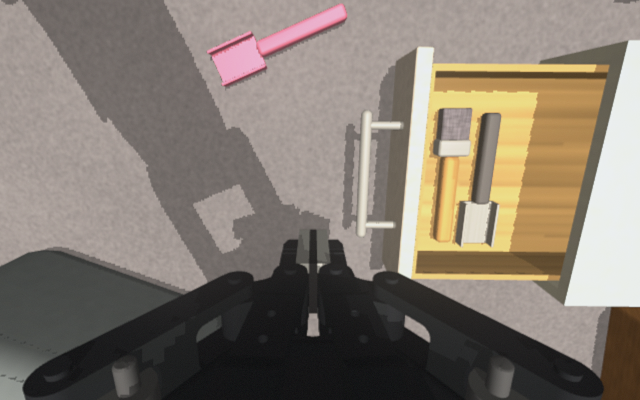

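```bash
python3 -m pendant '[[[-0.02,0,0.15,-0.002,-0.005,0],[0,0,0.22,0,0,0],[0,0,0.2,0,0,0],[0,0,0.1,0,0,0],[0,0,0,0,0,0]]]' 1
python3 - <<'E'
from h import *
go([.365,-.449,.05],np.radians(5))
c=cam("wrist"); save(c,"w43.png")
E
```

```text
time_s: 60.5
eef_pos: [0.3722, -0.4499, 0.0872]
eef_rot: [0.001, 0.672, 0.74, 0.001]
wrist_force: [-0.5, -0.1, -0.5]
opening: -0.0
tcp [ 0.3722 -0.4499  0.0872] yaw 5.5 op -0.0 F [-0.5 -0.1 -0.5] t 60.5
shift [ 0.0078 -0.0358  0.186 ] turn [0.0006 0.     0.0029] q6 -1.18
```

View pics/w43.png

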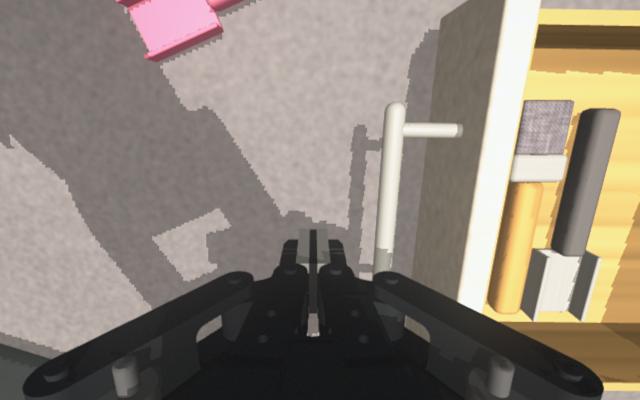

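```bash
python3 -m pendant '[[[0.008,-0.035,0.08,0,0,0],[0,0,0.1,0,0,0],[0,0,0,0,0,0]]]' 1
python3 - <<'E'
from h import *
go([.39,-.447,.052],np.radians(5))
c=cam("wrist"); save(c,"w44.png")
E
```

```text
time_s: 60.92
eef_pos: [0.3667, -0.4511, 0.0532]
eef_rot: [0.004, 0.672, 0.741, -0.001]
wrist_force: [-1.0, 0.6, 0.6]
opening: -0.003
tcp [ 0.3667 -0.4511  0.0532] yaw 5.6 op -0.003 F [-1.   0.6  0.6] t 60.92
shift [0.0092 0.1179 0.0066] turn [0.0014 0.002  0.0034] q6 -1.19
```

View pics/w44.png

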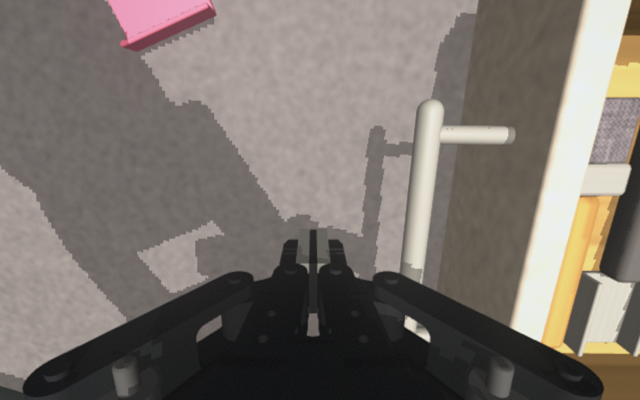

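```bash
python3 -m pendant '[[[0.005,0.08,0,0.001,0.002,0.002],[0,0.08,0,0,0,0],[0,0.08,0,0,0,0],[0,0.08,0,0,0,0],[0,0.08,0,0,0,0],[0,0.08,0,0,0,0],[0,0,0,0,0,0]]]' 1
python3 - <<'E'
from h import *
go([.56,-.432,.052],np.radians(5))
c=cam("wrist"); save(c,"w45.png"); s=cam("side"); save(s,"s45.png",(290,180,530,370),3)
E
```

```text
time_s: 61.85
eef_pos: [0.4713, -0.4428, 0.0574]
eef_rot: [0.003, 0.674, 0.739, -0.001]
wrist_force: [-0.4, -0.8, 0.6]
opening: 0.004
tcp [ 0.4713 -0.4428  0.0574] yaw 5.3 op 0.004 F [-0.4 -0.8  0.6] t 61.85
shift [0.0127 0.4466 0.0284] turn [0.0011 0.0019 0.0017] q6 -1.03
```

View pics/w45.png

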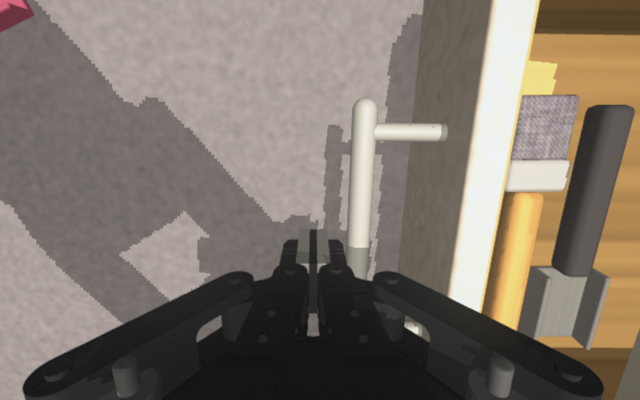

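View pics/s45.png

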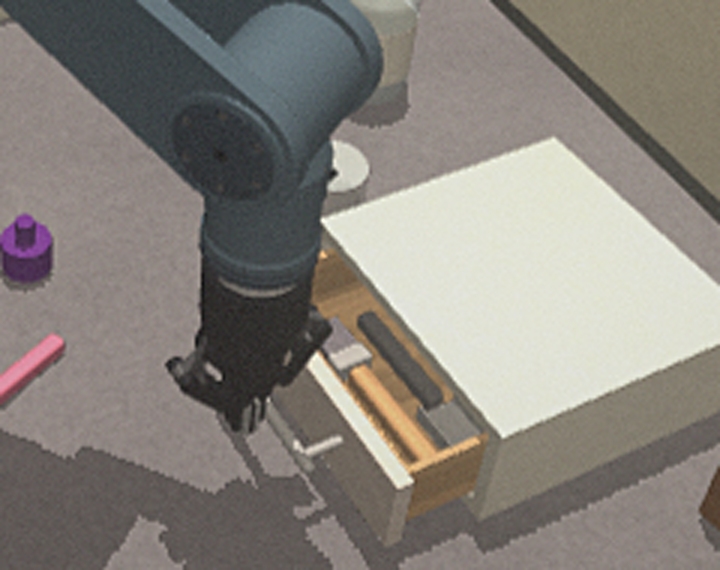

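```bash
python3 -m pendant '[[[0.012,0.06,0.01,0.001,0.002,0.001],[0,0.06,0.01,0,0,0],[0,0.06,0,0,0,0],[0,0.06,0,0,0,0],[0,0.06,0,0,0,0],[0,0.06,0,0,0,0],[0,0,0,0,0,0]]]' 1
python3 - <<'E'
from h import *
go([.56,-.432,.052],np.radians(5))
s=cam("side"); save(s,"s46.png",(290,180,530,370),3)
E
```

```text
time_s: 62.82
eef_pos: [0.5435, -0.4348, 0.0533]
eef_rot: [-0.003, 0.676, 0.737, -0.002]
wrist_force: [-7.8, -0.1, 5.3]
opening: 0.001
tcp [ 0.5435 -0.4348  0.0533] yaw 5.0 op 0.001 F [-7.8 -0.1  5.3] t 62.83
shift [0.0068 0.0834 0.0058] turn [-0.002  -0.0004  0.    ] q6 -0.93
```

View pics/s46.png

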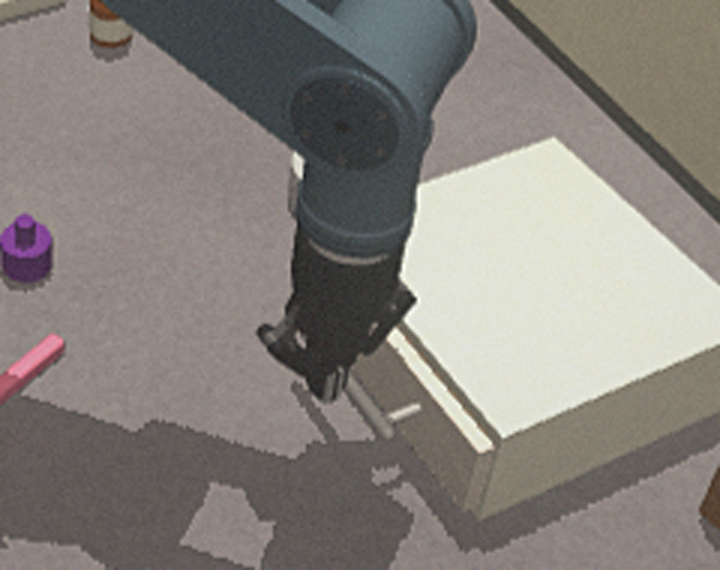

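```bash
python3 -m pendant '[[[0.003,0.03,0.005,0,0,0],[0,0.03,0,0,0,0],[0,0,0,0,0,0]]]' 1
python3 - <<'E'
from h import *
go([.56,-.432,.052],np.radians(5))
s=cam("side"); save(s,"s47.png",(380,260,500,370),6)
E
```

```text
time_s: 63.25
eef_pos: [0.5426, -0.435, 0.0536]
eef_rot: [-0.015, 0.676, 0.737, -0.01]
wrist_force: [-0.0, 0.4, -0.5]
opening: 0.001
tcp [ 0.5426 -0.435   0.0536] yaw 4.9 op 0.001 F [-0.   0.4 -0.5] t 63.25
shift [0.0074 0.0882 0.0053] turn [-0.0109 -0.0027 -0.0003] q6 -0.91
```

View pics/s47.png

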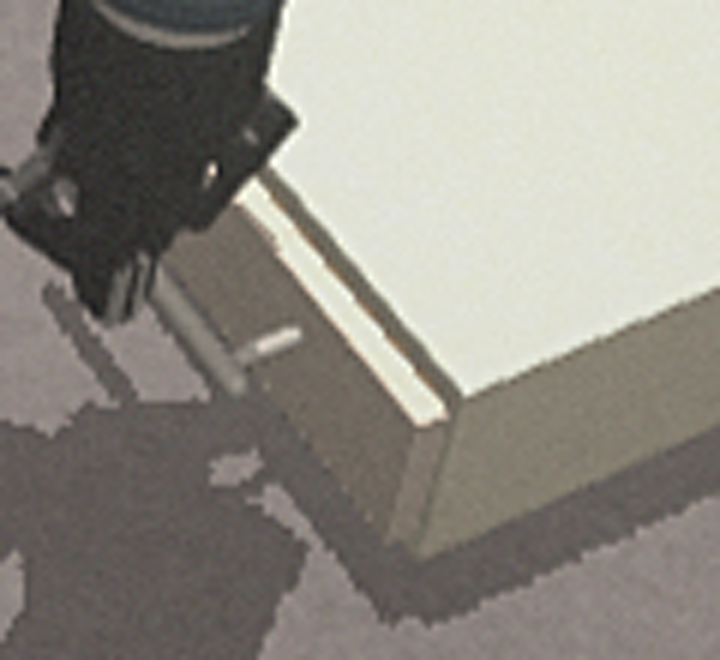

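```bash
python3 -m pendant '[[[0,0.05,0,-0.005,0,0],[0,0.06,0,-0.005,0,0]]]' 1; python3 -m pendant '[[[0,-0.08,0,0,0,0],[0,-0.15,0,0,0,0],[0,-0.15,-0.1,0,0,0],[0,0,-0.25,0,0,0],[0,0,-0.25,0,0,0],[0,0,-0.2,0,0,0],[0,0,0,0,0,0]]]' 1
python3 - <<'E'
from h import *
go([.36,-.25,.25],np.radians(5))
s=cam("side"); save(s,"s48.png",(380,260,500,370),6); t=cam("top"); save(t,"t48.png",(390,70,530,250),4.4)
E
```

```text
time_s: 63.55
eef_pos: [0.5447, -0.4349, 0.0525]
eef_rot: [-0.022, 0.676, 0.737, -0.01]
wrist_force: [-57.7, 1.8, 35.1]
opening: 0.005
time_s: 64.42
eef_pos: [0.4776, -0.4432, 0.2185]
eef_rot: [-0.022, 0.676, 0.737, -0.008]
wrist_force: [0.6, 0.1, -0.3]
opening: 0.003
tcp [ 0.4776 -0.4432  0.2185] yaw 4.9 op 0.003 F [ 0.6  0.1 -0.3] t 64.42
shift [ 1.0159 -0.5087 -0.1139] turn [-0.0132 -0.0071 -0.0005] q6 -1.0
```

View pics/s48.png

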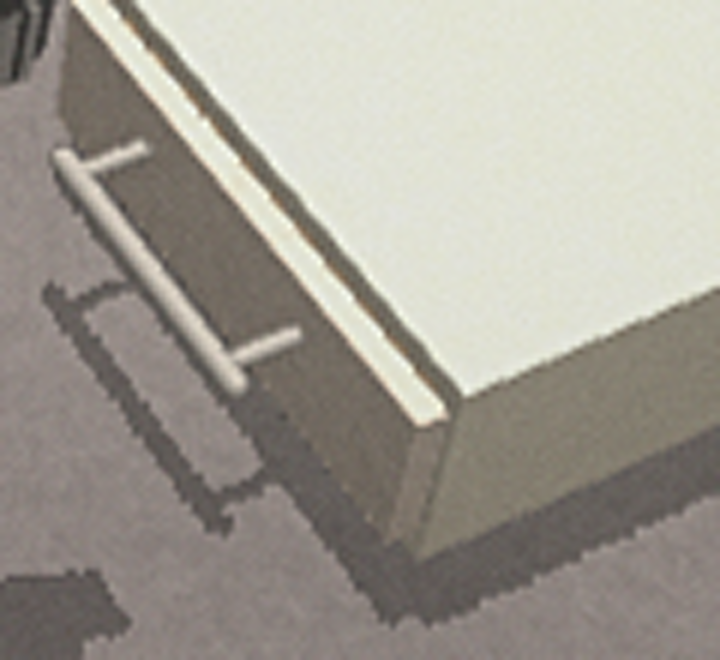

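View pics/t48.png

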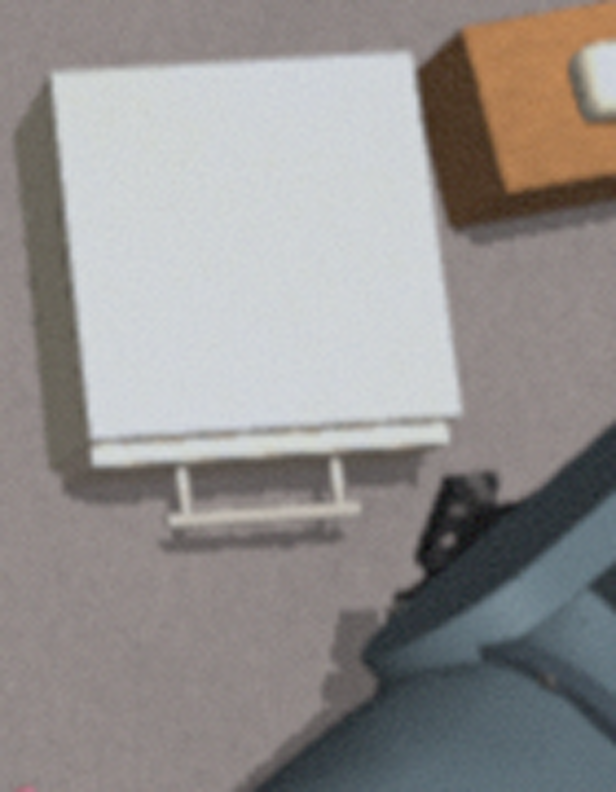

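```bash
python3 -m pendant '[[[0.2,-0.1,-0.05,-0.006,-0.003,0],[0.25,-0.1,-0.05,-0.006,-0.003,0],[0.25,-0.1,0,0,0,0],[0.25,-0.1,0,0,0,0],[0.25,-0.05,0,0,0,0],[0.25,0,0,0,0,0],[0.25,0,0,0,0,0],[0.25,0,0,0,0,0],[0,0,0,0,0,0]]]' 0.4
python3 - <<'E'
from h import *
go([.40,.15,.26],np.radians(5))
t=cam("top"); save(t,"t49.png")
a=plane(t,390+265/4.4,70+514/4.4,.062); print("handle",a, "travel",np.linalg.norm(a[:2]-[.4152,-.445]))
for n,(x,y) in dict(back=((92,445),(448,424)),front=((93,466),(450,440))).items():
    print(n,[plane(t,390+p[0]/4.4,70+p[1]/4.4,.088).round(4) for p in (x,y)])
c=cam("wrist"); save(c,"w49.png"); s=cam("side"); save(s,"s49.png",(220,90,460,290),3)
E
```

```text
time_s: 65.65
eef_pos: [0.3445, -0.0425, 0.2262]
eef_rot: [-0.021, 0.676, 0.736, 0.003]
wrist_force: [-0.9, 0.4, 0.4]
opening: 0.603
tcp [ 0.3445 -0.0425  0.2262] yaw 4.9 op 0.603 F [-0.9  0.4  0.4] t 65.65
shift [ 0.9412  0.3547 -0.1439] turn [-0.0076 -0.0115 -0.0006] q6 -0.57
handle [ 0.55972049 -0.43268101  0.062     ] travel 0.14504457444001706
back [array([ 0.5984, -0.3121,  0.088 ]), array([ 0.6158, -0.5439,  0.088 ])]
front [array([ 0.5847, -0.3123,  0.088 ]), array([ 0.6053, -0.5446,  0.088 ])]
```

View pics/w49.png

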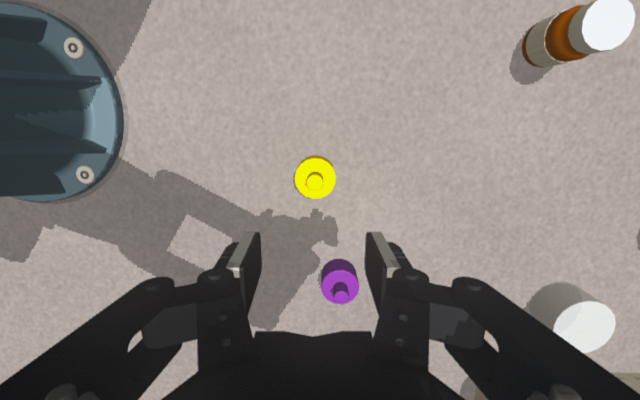

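View pics/s49.png

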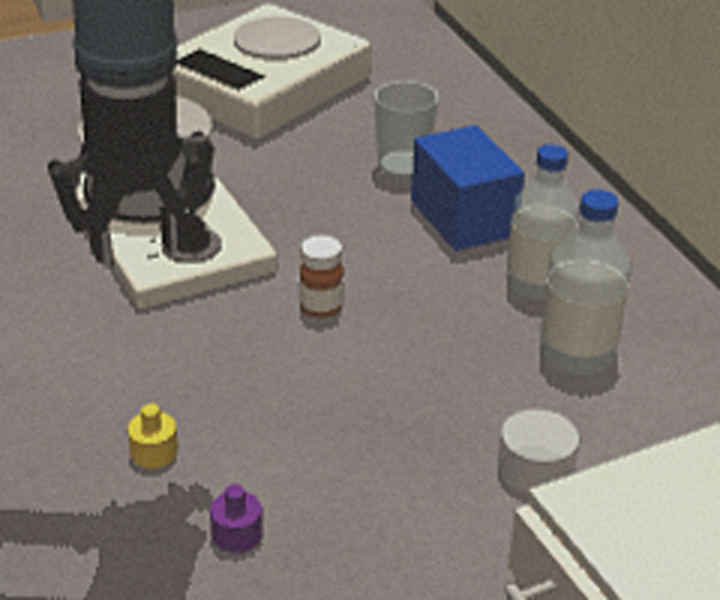

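View pics/t49.png

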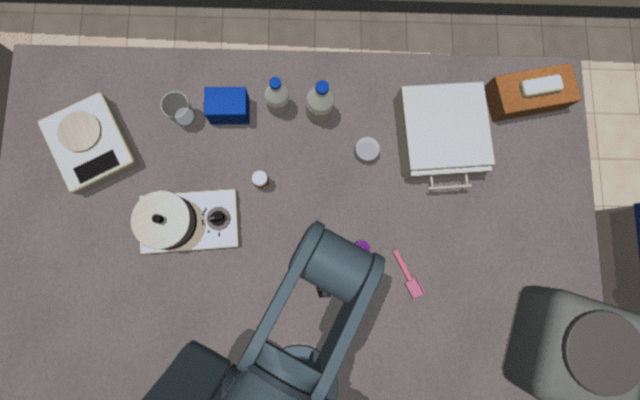

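```bash
python3 -m pendant '[[[0.1,-0.25,-0.2,-0.007,-0.01,0],[-0.2,-0.05,-0.2,0,0,0],[-0.2,0,-0.1,0,0,0],[0,0,0,0,0,0]]]' 0.4
python3 - <<'E'
from meas import *
t=cam("top"); save(t,"t50.png",(120,170,260,270),5)
s=cam("side"); save(s,"s50.png",(220,90,340,200),6)
V=t["pixels"].max(2); m=np.zeros_like(V); m[180:256,125:203]=(V>150)[180:256,125:203]
p,R,o=tcp(); print(p,o["opening"],o["time_s"],np.round(o["wrist_force"],1))
E
```

```text
time_s: 66.3
eef_pos: [0.2927, -0.1181, 0.3255]
eef_rot: [-0.005, 0.68, 0.733, -0.002]
wrist_force: [-0.4, -0.0, -0.6]
opening: 0.599
[ 0.29223929 -0.1156582   0.32368877] 0.6024776838365855 66.4 [-0.1  0.4 -1.1]
```

View pics/t50.png

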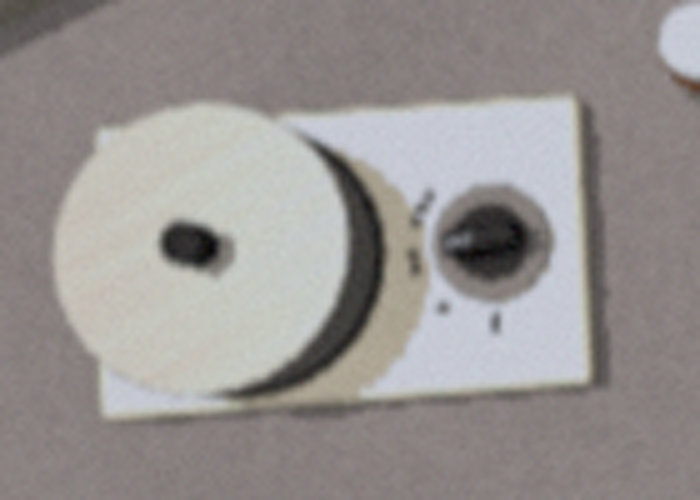

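View pics/s50.png

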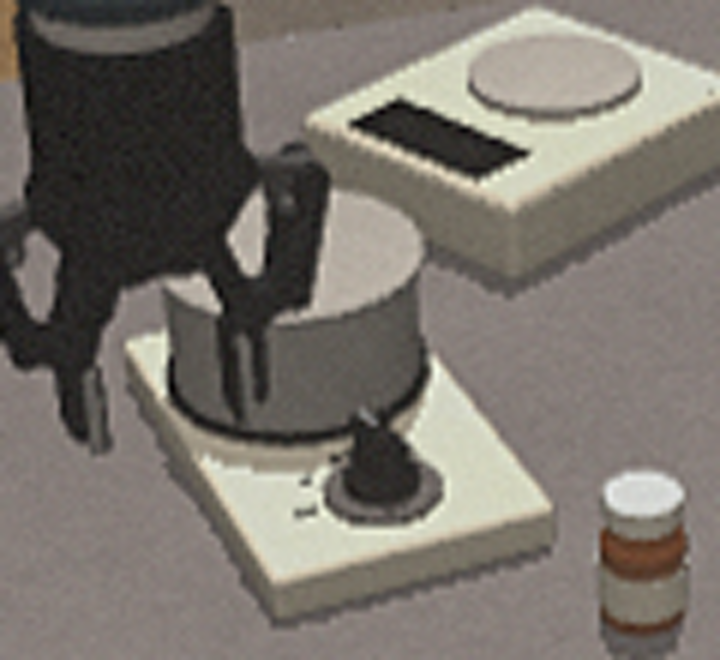

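Run:
```python
from h import *
t=cam("top"); g=cv2.cvtColor(t["pixels"],cv2.COLOR_BGR2GRAY)
def Q(a,b,z): return plane(t,120+a/5,170+b/5,z)[:2]
C=np.array([.4635,.2313]); ux=np.radians(4.75+180)
def ang(P): d=P-C; return (ux-np.arctan2(d[1],d[0]))%(2*np.pi)
for n,p in dict(bar=(495,323),one=(442,308),two=(414,262),three=(424,208)).items(): print(n,ang(Q(*p,.03)).round(2))
a,b=Q(443,242,.074),Q(525,238,.074); d=a-b; print("bar dir",((ux-np.arctan2(d[1],d[0]))%(2*np.pi)).round(2),np.linalg.norm(d))
save(t,"t51.png",(195,195,245,235),14)
```

```text
bar 0.06
one 0.74
two 1.39
three 2.07
bar dir 1.59 0.04515171559582282
```

View pics/t51.png

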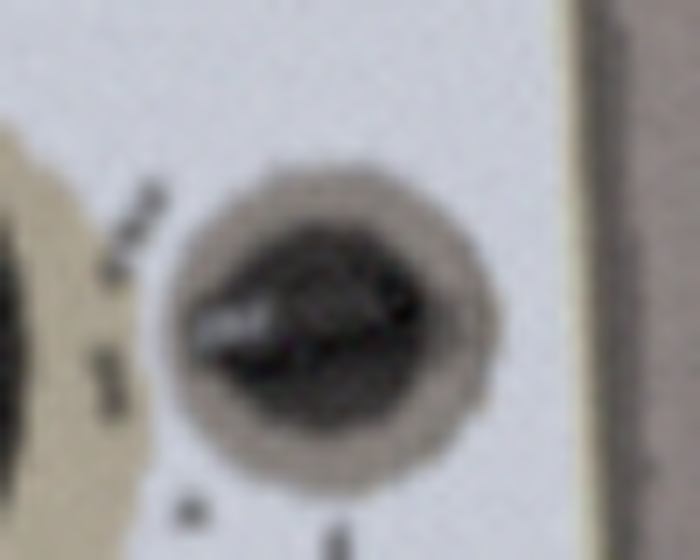

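The dial reads about 1.4 rad, the cover is level and centred, and the drawer panel is flush with the cabinet. The jar and dishes have not moved, and the gripper is clear. Handing in.

```bash
python3 -m pendant '[[[0,0,0,0,0,0],[0,0,0,0,0,0]]]' 0.4; python3 -c "
from bench import ctrl; print(ctrl.hand_in())"
```

```text
time_s: 66.7
eef_pos: [0.2918, -0.1135, 0.3214]
eef_rot: [-0.009, 0.678, 0.735, -0.001]
wrist_force: [0.0, 1.0, -1.6]
opening: 0.599
the job is handed in; nothing more can be done
None
```

I finished the job and handed it in at about 67 s; the hand-in gives no verdict.

- **What I did:** I put the two silver tins (only two were present) upright in the pot and set the cover on the rim. Then I turned the dial from one dot to two dots, laid the scoop and brush flat in the drawer, and pushed it shut. The brush had been knocked about 15 mm toward the blue box partway through, so I measured it again before picking it up.
- **Cover:** It looked level and centred, with the disc outline matching the seated height.
- **Dial:** The bar outline in the enlarged top view gave about 1.45 rad and the turn measured at the gripper about 1.38. One rougher reading from the same view gave 1.59, just inside the 1.6 limit. I trusted the first two, because the pointer lined up with the two dots in the wrist view.
- **Drawer:** The front panel is flush with the cabinet and stopped against its end. The last push reached about 68 N at the fingertips, under the 120 N wrist limit. The 40 N limit is for the arm and gripper body, and only the fingers were on the handle.
- **Not checked:** I could not see the scoop and brush after the drawer closed; both were lying flat before the push and still in place partway through it.
- **Bystanders:** The jar and dishes stood where they began, and the gripper was open and clear of everything.

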